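# Gauge and sort microscope filter sliders

## Robot

A 6-joint arm with a two-finger parallel gripper is mounted at the origin on the work surface. World frame = base frame: x ahead of the robot, y to its left, z up, the work surface at z = 0. Lengths are in m, angles in rad, forces in N, time in s.
With the tool pointing down it reaches from about 0.35 to 0.775 m from the base axis. Payload 5.5 kg.
Tool frame: the origin (TCP) lies at the very end of the fingers, on their centre line; the grasp point (between the pads) lies 19 mm behind it; x points along the fingers, y is the direction in which the jaws open and shut, and the axes are right-handed (so a half turn about x gives the same grasp; the last joint's range is limited). The gripper opens to 85 mm and grips with 20 to 120 N. Pads are 22 mm wide; open, the fingers measure 114 mm over their backs; the gripper's body (76 mm by 85 mm) begins 54 mm behind the grasp point. The pads swing forward as they close: fully open they stand 13 mm farther back than shut.
Start: joints at [-1.404, 0.313, 0.046, 1.304, 0, 1.431], TCP at [0.174, -0.548, 0.231] pointing down, gripper open.
Joint ranges: [-2.76, 2.76], [-0.86, 1.69], [-1.03, 1.26], [-2.2, 2.34], [-1.47, 1.5], [-3.14, 3.14]. Speed limits (rad/s): [2.57, 2.57, 3.14, 3.14, 3.14, 3.14].

## Interface

Orientations are given as a unit quaternion [w, x, y, z].
In Python, from workcell import env gives the robot as it stands.
- The arm moves only by the tool drive_tool, never from a script. Its argument "plan" is a list that holds one entry, the list of rows, each a list of 7 numbers: the shift along the tool's x, y, z in cm, then the turn, a rotation vector about the tool's x, y, z in degrees, then the opening, from 0 (shut) to 1 (fully open). In form: [[[tx, ty, tz, wx, wy, wz, fingers], ...]]. A call has exactly 5 rows; each row shifts and turns the commanded pose from where the row before left it, along the tool's axes as they then stand; what a row does not reach is not made up. A row lasts 1/12 s, in which the tool goes at most 41.7 mm and 7.16 degrees, less where a joint would pass 70% of its speed; a pose out of reach is approached as far as the arm can. A call with a gripper value outside its range is refused whole. The fingers move at their own pace and stop on an object; "squeeze" is the grip in N (left out, the last holds). Time passes only in rows, so rows that do not move let the fingers close, or fill a call up. It gives the time, the measured TCP pose, the force and the opening at its end, in the units of the state.
- env.get_state(): the state, without advancing time (a new reading comes with each control period).
- env.read_camera(name): name is "side" or "top"; returns the picture (400x640x3 uint8, red, green, blue); there is no depth.
- env.camera_model(name): a dict with "camera_matrix" (3x3 intrinsics, pixels), "camera_from_world" (4x4, takes a point from world to camera coordinates). Camera axes: x right, y down, z forward; pixel columns grow to the right and rows downward; lengths in m; the calibration is good to about 2 mm. A picture is of the moment at which its call begins. camera_model takes no time and is no camera call.
- env.hand_in(): hands the job in, once; it reports no verdict.
The state is a dict: "clock": time; "joint_pos": joint angles; "qvel": joint speeds; "tau": joint torques, N m; "tcp_pos": TCP position; "orientation": TCP orientation; "wrist_force": force on the tool from outside, world axes, zero at the start; "ft_torque": the same for the moment, N m; "finger_gap": finger opening in m.
Only numpy, scipy, OpenCV 4.12 (cv2) and the standard library are available. Lean on these libraries where they do the work, as an engineer would, in place of code of your own. Each camera call takes 0.05 s, during which the arm holds its last target.

## Task

Gauge the three filter sliders one at a time: lower each squarely and gently into the leaning slot gauge until it stops, then set it down flat in its tray before taking the next. One that passes the wide go slot and stops at the narrow no-go slot belongs in the green tray, one too wide to enter the go slot in the red tray, and one that also drops through the no-go slot to the floor in the blue tray. Never drop or force a slider, and leave everything else where it stands.

Things in the scene. Friction and masses are not known exactly. Their poses are not given: they have to be found in the camera images.
- slider_a: Filter slider, one of three alike: black plate 120 mm long (x), 10 mm thick, with a grey grip fin upright in its middle, 50 long (x), 16 thick (y), its top 68 mm above the plate's underside. Plate width (y): 22 mm on one slider, 30 on another, 38 on the third; which is found by gauging. Same either way round, 0.18 kg. Origin: centre of the underside; lies flat on the table at the start, z up.
- slider_b: Filter slider, one of three alike: black plate 120 mm long (x), 10 mm thick, with a grey grip fin upright in its middle, 50 long (x), 16 thick (y), its top 68 mm above the plate's underside. Plate width (y): 22 mm on one slider, 30 on another, 38 on the third; which is found by gauging. Same either way round, 0.18 kg. Origin: centre of the underside; lies flat on the table at the start, z up.
- slider_c: Filter slider, one of three alike: black plate 120 mm long (x), 10 mm thick, with a grey grip fin upright in its middle, 50 long (x), 16 thick (y), its top 68 mm above the plate's underside. Plate width (y): 22 mm on one slider, 30 on another, 38 on the third; which is found by gauging. Same either way round, 0.18 kg. Origin: centre of the underside; lies flat on the table at the start, z up.
- gauge_slot: Steel gauge head 80 x 80 mm; its stepped slot runs along x, open at the ends: go part 34 mm wide, 12 deep (green-striped lips); under it no-go part (red) 26 wide, 10 deep, closed floor 22 mm below the lips; square edges. Origin: mid-slot, level with the lips; z points out of the slot, leaning 22 to 36 deg from vertical to the stand's +x side (away from the robot). A slider goes in along -z, length along x. Stiff.
- gauge: Grey stand of the gauge, fixed to the table: base 120 x 110 x 12 mm, two uprights beside the head that reach 88 mm up. Origin: centre of its underside; the middle of the slot's mouth is 105 mm above it.
- tray_red: Red tray for sliders that do not enter the go slot (too wide): open box 148 x 64 x 26 mm, walls 4 mm, inner floor 4 mm above its underside, inside 140 (x) x 56 mm (y). Fixed on a 6 mm board on the table, beside the other two, 78 mm apart, in varying order. Origin: centre of its underside.
- tray_green: Green tray for sliders that pass go and stop at no-go (good): open box 148 x 64 x 26 mm, walls 4 mm, inner floor 4 mm above its underside, inside 140 (x) x 56 mm (y). Fixed on a 6 mm board on the table, beside the other two, 78 mm apart, in varying order. Origin: centre of its underside.
- tray_blue: Blue tray for sliders that pass no-go as well (too narrow): open box 148 x 64 x 26 mm, walls 4 mm, inner floor 4 mm above its underside, inside 140 (x) x 56 mm (y). Fixed on a 6 mm board on the table, beside the other two, 78 mm apart, in varying order. Origin: centre of its underside.
- eyepiece: Bystander: black eyepiece standing upright, 34 mm diameter, 66 mm tall. Origin: centre of its underside.
- objective: Bystander: brass microscope objective standing upright, 31 mm diameter, 52 mm tall. Origin: centre of its underside.
- jar: Bystander: amber jar, 50 mm diameter, 70 mm tall. Origin: centre of its underside.
- wash_bottle: Bystander: white bottle with blue cap, 60 mm diameter, 190 mm tall. Origin: centre of its underside.
- dish: Bystander: flat white dish, 90 mm diameter, 16 mm tall. Origin: centre of its underside.
- slide_box: Bystander: yellow box 60 x 80 x 34 mm. Origin: centre of its underside.
- screwdriver: Bystander: orange-handled screwdriver 150 mm long, lying on the table along its x. Origin: under its middle.
Not all that is in view belongs to the job. What is shaped like the slider_c but orange, pink or purple is not meant.

How it is judged:
By the outcome, as a careful person would: the job done as asked, in the order asked, and still so for the second after the job is handed in, with the robot touching nothing.
It also fails if it takes over 72 s, if anything falls off the work surface, if the arm or the gripper's body presses on something with over 40 N, if the wrist force passes 120 N, or if a joint passes its speed limit or range.

## Working session

There is one attempt and no reset: what is moved stays moved. The work goes in short steps, Python scripts to look and compute and a tool call to move; the robot and the scene stay as the last step left them, time stands still between calls to the robot, and variables do not carry over. Pictures are saved under pics/ and viewed, and the job is handed in when it is done.

Besides the shell and the picture viewer there is one more tool, called after "Request:" as name(argument=value, ...), one argument or row to a line, values as JSON. drive_tool: Moves the arm, as the interface text tells. Its arguments: {"type":"object","properties":{"plan":{"type":"array","items":{"type":"array","items":{"type":"array","items":{"type":"number"}}}},"squeeze":{"type":"number"}},"required":["plan"]}

```bash
ls; mkdir -p pics; python3 - <<'E'
from workcell import env
import cv2
s=env.get_state(); print(s)
for n in("top","side"):
    cv2.imwrite(f"pics/{n}0.png",env.read_camera(n)[:,:,::-1])
    m=env.camera_model(n); print(n,m)
E
```

```text
pics
{'clock': 0.0, 'joint_pos': array([-1.40361806e+00,  3.14024749e-01,  4.49665852e-02,  1.30361371e+00,
       -6.77667773e-07,  1.43120121e+00]), 'qvel': array([ 0.00019294,  0.00043127,  0.00084717, -0.00193297, -0.0012862 ,
        0.00075915]), 'tau': array([ 8.76946251e-04, -4.80621529e+01,  2.98534280e+01,  1.92608644e-02,
       -1.33758463e-04, -4.67464019e-06]), 'tcp_pos': array([ 0.17354632, -0.54763609,  0.23038997]), 'orientation': array([-0.10737288, -0.69879517, -0.10869896,  0.69881394]), 'wrist_force': array([ 0.03388487, -0.85205632,  0.21348019]), 'ft_torque': array([ 0.0592035 , -0.05852215, -0.0138461 ]), 'finger_gap': 0.08571254747956006}
top {'camera_matrix': array([[515.25530844,   0.        , 323.2371937 ],
       [  0.        , 515.25530844, 199.68067966],
       [  0.        ,   0.        ,   1.        ]]), 'camera_from_world': array([[-6.25449688e-04, -9.99916394e-01, -1.29156162e-02,
        -4.24634001e-02],
       [-9.93854662e-01,  2.05119866e-03, -1.10673858e-01,
         5.35347631e-01],
       [ 1.10691098e-01,  1.27670245e-02, -9.93772853e-01,
         1.51452187e+00],
       [ 0.00000000e+00,  0.00000000e+00,  0.00000000e+00,
         1.00000000e+00]])}
side {'camera_matrix': array([[436.02285104,   0.        , 327.59203241],
       [  0.        , 436.02285104, 195.83084313],
       [  0.        ,   0.        ,   1.        ]]), 'camera_from_world': array([[-0.7733772 , -0.63360246,  0.02087161,  0.36059707],
       [-0.38314157,  0.44092692, -0.81165632,  0.29511399],
       [ 0.50506459, -0.63571328, -0.58376227,  1.00323829],
       [ 0.        ,  0.        ,  0.        ,  1.        ]])}
```

View pics/top0.png

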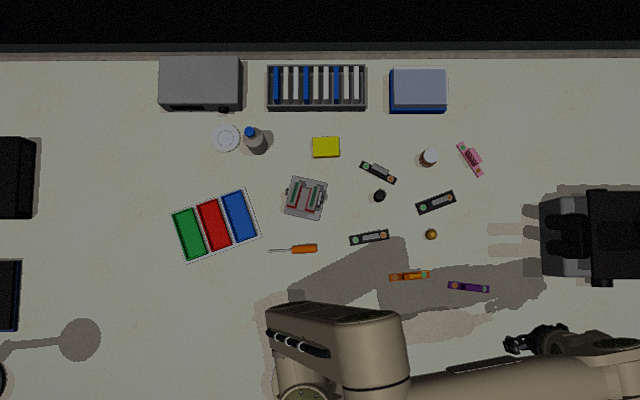

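View pics/side0.png

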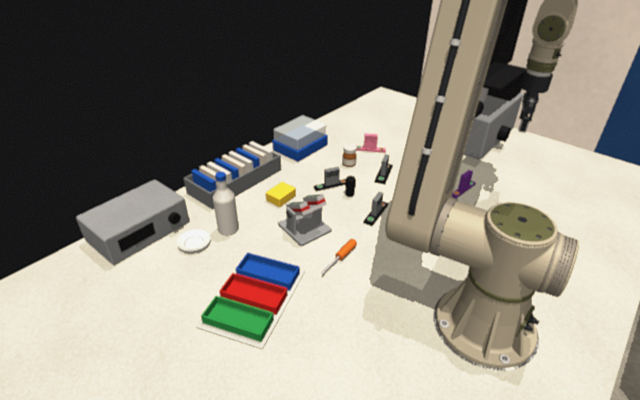

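Candidates for the sliders in the top view: black plates with a grey fin at (378,172), (436,203) and (369,237). The orange one (409,276), purple one (468,287) and pink one (470,159) are decoys. I'll confirm this in an enlarged crop.

```bash
python3 - <<'E'
import cv2
a=cv2.imread("pics/top0.png")
cv2.imwrite("pics/c1.png",cv2.resize(a[140:270,340:480],None,fx=5,fy=4.6*1,interpolation=cv2.INTER_CUBIC)[:600])
cv2.imwrite("pics/c2.png",cv2.resize(a[160:270,160:340],None,fx=4.4,fy=4.4,interpolation=cv2.INTER_CUBIC))
b=cv2.imread("pics/side0.png")
cv2.imwrite("pics/c3.png",cv2.resize(b[130:250,260:420],None,fx=5,fy=5,interpolation=cv2.INTER_CUBIC))
E
```

```text
(no output)
```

View pics/c1.png

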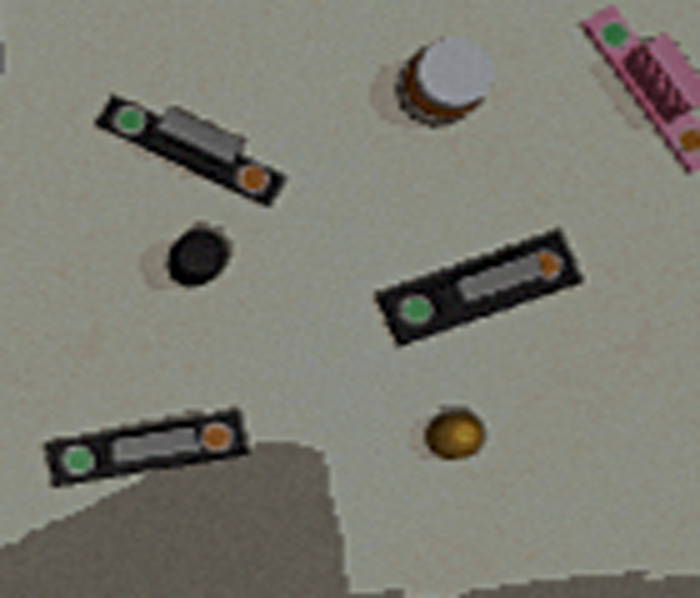

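View pics/c2.png

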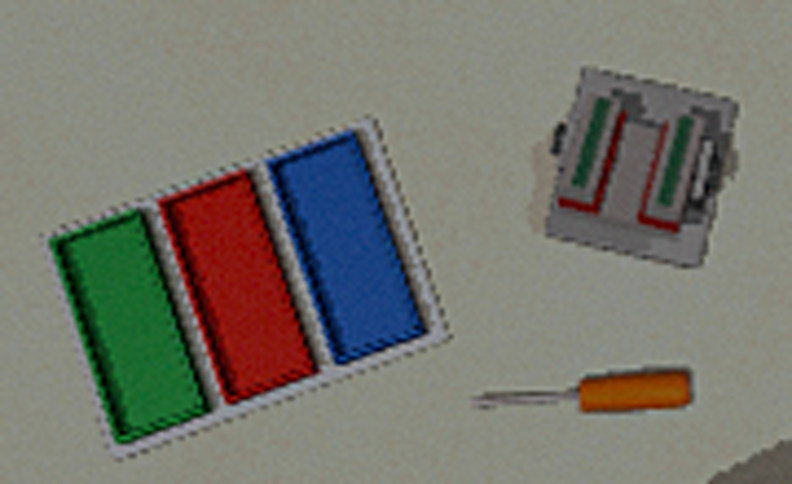

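View pics/c3.png

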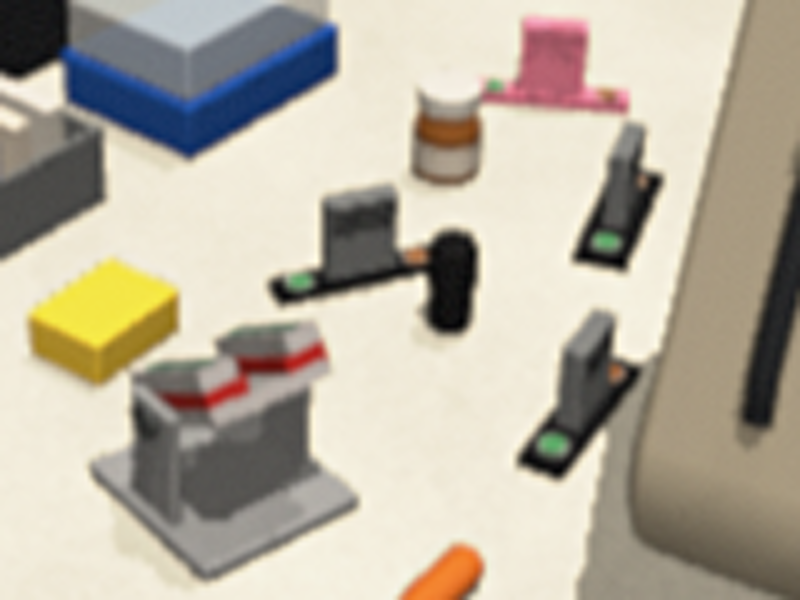

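Confirmed: three black plates with grey fins and plain green/orange dots are the sliders. Now I'll measure the sliders, trays and gauge.

```bash
cat > h.py <<'E'
import numpy as np, cv2
from scipy.spatial.transform import Rotation as Ro
from workcell import env
M={n:env.camera_model(n) for n in("top","side")}
def ray(n,u,v):
    K=M[n]["camera_matrix"];T=M[n]["camera_from_world"];R=T[:3,:3];t=T[:3,3]
    d=R.T@np.linalg.inv(K)@np.array([u,v,1.]); return -R.T@t,d/np.linalg.norm(d)
def onz(n,u,v,z):
    c,d=ray(n,u,v); return c+d*(z-c[2])/d[2]
def tri(pt,ps):
    c1,d1=ray("top",*pt);c2,d2=ray("side",*ps)
    A=np.stack([d1,-d2],1);s=np.linalg.lstsq(A,c2-c1,rcond=None)[0]
    a=c1+s[0]*d1;b=c2+s[1]*d2; return (a+b)/2,np.linalg.norm(a-b)
def proj(n,p):
    K=M[n]["camera_matrix"];T=M[n]["camera_from_world"]
    q=K@(T[:3,:3]@np.asarray(p)+T[:3,3]); return q[:2]/q[2]
E
python3 - <<'E'
from h import *
t=cv2.imread("pics/top0.png");s=cv2.imread("pics/side0.png")
def comps(im,lo,hi,roi,amin=8):
    h=cv2.cvtColor(im,cv2.COLOR_BGR2HSV);m=cv2.inRange(h,lo,hi)
    x0,y0,x1,y1=roi;mm=np.zeros_like(m);mm[y0:y1,x0:x1]=m[y0:y1,x0:x1]
    n,l,st,c=cv2.connectedComponentsWithStats(mm)
    return [(c[i].round(1),st[i,4]) for i in range(1,n) if st[i,4]>=amin],l
for nm,im,roi in(("top",t,(340,150,462,250)),("side",s,(300,140,395,230))):
    for cn,lo,hi in(("green",(40,60,50),(90,255,255)),("orange",(5,90,80),(22,255,255))):
        c,_=comps(im,lo,hi,roi)
        for p,a in c: print(nm,cn,p,a,onz(nm,*p,0.010).round(4))
# trays: floor/outer masks
for cn,R in(("red",[(0,120,50),(8,255,255)]),("green",[(40,100,30),(85,255,255)]),("blue",[(100,120,40),(130,255,255)])):
    for nm,im,roi in(("top",t,(160,175,270,270)),("side",s,(190,245,310,350))):
        h=cv2.cvtColor(im,cv2.COLOR_BGR2HSV);m=cv2.inRange(h,*R);mm=np.zeros_like(m);x0,y0,x1,y1=roi;mm[y0:y1,x0:x1]=m[y0:y1,x0:x1]
        k=max(cv2.findContours(mm,0,2)[0],key=cv2.contourArea)
        r=cv2.minAreaRect(k);b=cv2.boxPoints(r)
        print(cn,nm,r, [onz(nm,*p,0.032).round(3)[:2] for p in b])
E
```

```text
top green [365.8 165.6] 16 [ 0.6419 -0.173   0.01  ]
top green [423.  206.8] 19 [ 0.5152 -0.3444  0.01  ]
top green [355.5 239.5] 16 [ 0.4168 -0.1399  0.01  ]
top orange [390.1 178. ] 20 [ 0.6034 -0.2465  0.01  ]
top orange [449.3 196.8] 15 [ 0.5454 -0.4245  0.01  ]
top orange [432.  234.4] 41 [ 0.4319 -0.3696  0.01  ]
top orange [382.8 234.5] 18 [ 0.4317 -0.222   0.01  ]
side green [380.9 177.5] 15 [ 0.5151 -0.3441  0.01  ]
side green [319.4 185.9] 11 [ 0.6396 -0.1689  0.01  ]
side green [370.  218.3] 18 [ 0.4164 -0.1377  0.01  ]
side orange [349.1 156.1] 72 [ 0.6819 -0.3864  0.01  ]
side orange [343.  180.8] 13 [ 0.5996 -0.2436  0.01  ]
red top ((213.1056671142578, 224.92434692382812), (49.32502746582031, 21.462984085083008), 71.1139144897461) [array([0.52 , 0.341]), array([0.54 , 0.281]), array([0.401, 0.23 ]), array([0.38, 0.29])]
red side ((253.14999389648438, 292.04998779296875), (64.1942367553711, 26.56313133239746), 18.434946060180664) [array([0.507, 0.352]), array([0.556, 0.287]), array([0.395, 0.237]), array([0.358, 0.303])]
green top ((189.10000610351562, 233.80001831054688), (49.64775848388672, 22.45216941833496), 71.56504821777344) [array([0.493, 0.414]), array([0.515, 0.35 ]), array([0.374, 0.3  ]), array([0.353, 0.363])]
green side ((236.98898315429688, 317.033935546875), (67.80873107910156, 30.694623947143555), 18.004159927368164) [array([0.478, 0.427]), array([0.53 , 0.361]), array([0.371, 0.307]), array([0.332, 0.374])]
blue top ((237.73052978515625, 215.94432067871094), (49.45817184448242, 21.519968032836914), 70.70995330810547) [array([0.546, 0.268]), array([0.568, 0.208]), array([0.428, 0.157]), array([0.407, 0.217])]
blue side ((267.64752197265625, 269.5481872558594), (59.84933853149414, 24.347137451171875), 18.083444595336914) [array([0.533, 0.279]), array([0.582, 0.21 ]), array([0.423, 0.164]), array([0.385, 0.232])]
```

```bash
python3 - <<'E'
import cv2
a=cv2.imread("pics/top0.png")
cv2.imwrite("pics/g1.png",cv2.resize(a[170:225,275:335],None,fx=10,fy=10,interpolation=cv2.INTER_CUBIC))
b=cv2.imread("pics/side0.png")
cv2.imwrite("pics/g2.png",cv2.resize(b[188:248,275:335],None,fx=10,fy=10,interpolation=cv2.INTER_CUBIC))
E
```

```text
(no output)
```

View pics/g1.png

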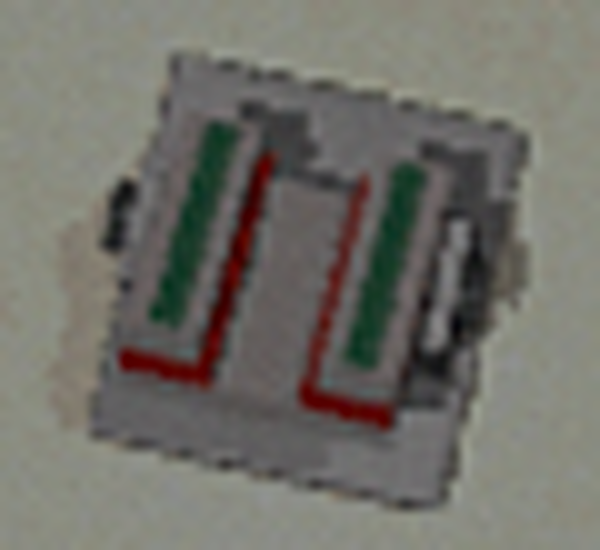

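View pics/g2.png

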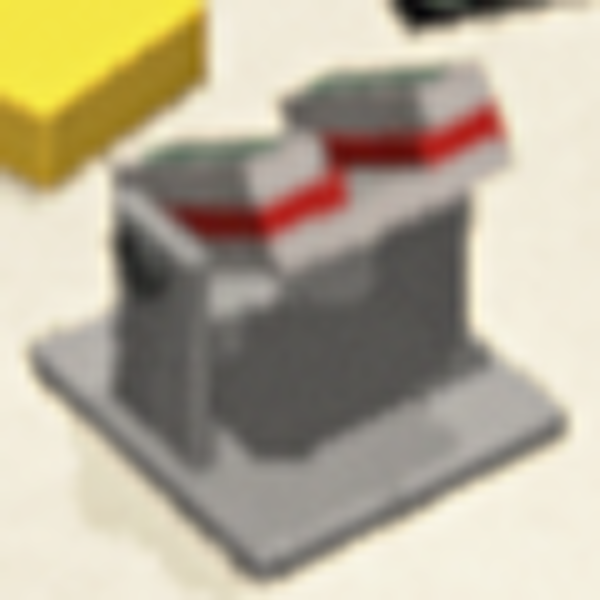

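The picture shows the gauge at top-view (303,197): base visible, red no-go bands on the end facing the robot, leaning away. I'll fit the gauge pose from the hand-picked corner pixels.

```bash
python3 - <<'E'
from h import *
from scipy.optimize import least_squares
def tz(u,v):return (275+(u+.5)/10-.5,170+(v+.5)/10-.5)
def sz(u,v):return (275+(u+.5)/10-.5,188+(v+.5)/10-.5)
base=[onz("top",*tz(*p),0.012) for p in((175,52),(527,125),(442,507),(90,437))]
sb=[((262,560),(-60,55))]
b=np.array(base)[:,:2];print(b.round(4),b.mean(0))
ex=(b[0]-b[3]+b[1]-b[2]);ey=b[0]-b[1]+b[3]-b[2]
print(np.degrees(np.arctan2(ex[1],ex[0])),np.degrees(np.arctan2(-ey[0],ey[1])),np.linalg.norm(ex)/2,np.linalg.norm(ey)/2)
P=[("top",(270,155),(40,15,-12)),("top",(364,178),(40,-15,-12)),
("top",(120,350),(-40,40,-12)),("top",(393,405),(-40,-40,-12)),("top",(212,385),(-40,13,-22)),("top",(303,406),(-40,-13,-22)),
("side",(250,163),(-40,40,0)),("side",(322,138),(-40,17,0)),("side",(345,178),(-40,13,-12)),("side",(348,203),(-40,13,-22)),("side",(420,82),(-40,-17,0)),("side",(482,62),(-40,-40,0)),("side",(498,100),(-40,-40,-12)),("side",(508,133),(-40,-40,-22)),("side",(113,168),(40,40,0)),("side",(280,103),(40,-17,0))]
def mod(q,p):
    R=(Ro.from_euler("z",q[2])*Ro.from_euler("y",q[3])).as_matrix()
    return np.array([q[0],q[1],.105])+R@(np.array(p)/1000)
def res(q,full=False):
    r=[]
    for n,u,p in P:
        r.append(proj(n,mod(q,p))-(tz(*u) if n=="top" else sz(*u)))
    for c,(x,y) in zip(((175,52),(527,125),(442,507),(90,437)),((60,55),(60,-55),(-60,-55),(-60,55))):
        w=Ro.from_euler("z",q[2]).as_matrix()@[x/1000,y/1000,0]+[q[0],q[1],.012]
        r.append(proj("top",w)-tz(*c))
    for c,(x,y) in zip(((265,562),(567,422),(33,355)),((-60,55),(-60,-55),(60,55))):
        w=Ro.from_euler("z",q[2]).as_matrix()@[x/1000,y/1000,0]+[q[0],q[1],.012]
        r.append(proj("side",w)-sz(*c))
    r=np.array(r); return r if full else r.ravel()
f=least_squares(res,[b.mean(0)[0],b.mean(0)[1],-.2,.5],loss="soft_l1",f_scale=.5)
J=f.jac;print(f.x,np.degrees(f.x[2:]),f.cost,np.sqrt(np.diag(np.linalg.inv(J.T@J)))*.5);print(res(f.x,True).round(1).tolist())
E
```

```text
[[ 0.6139  0.0521]
 [ 0.5912 -0.0552]
 [ 0.4748 -0.0294]
 [ 0.4962  0.0771]] [0.54402119 0.01116193]
-12.252306476623081 -11.661851414616498 0.1197776861049915 0.10915390366177062
[ 0.54311861  0.01229167 -0.21476652  0.53557974] [-12.30521523  30.68645851] 5.487200584916416 [0.00048341 0.00049736 0.00817263 0.01544869]
[[-0.5, -0.2], [0.2, -0.3], [-0.2, 0.0], [0.1, 0.5], [-0.3, 0.6], [-0.4, 0.4], [-0.1, -0.2], [-0.3, -0.8], [-0.0, -1.1], [0.8, -0.1], [0.0, 0.4], [0.5, -0.5], [0.2, -0.2], [0.3, -0.1], [-0.4, -0.8], [-0.6, -1.4], [-0.4, 0.2], [-0.3, 0.4], [-0.2, 0.7], [-0.6, -0.0], [-0.0, -0.6], [1.0, -2.1], [-0.7, -1.9]]
```

```bash
cat >> h.py <<'E'
S={"mid":((.424,-.181),-79.7),"wide":((.530,-.383),-69.5),"nar":((.621,-.208),62.4)}
def Rt(yaw,tilt=0,flip=False):
    R=(Ro.from_euler("z",yaw,degrees=True)*Ro.from_euler("y",tilt,degrees=True)).as_matrix()
    x,y,z=R.T
    if flip: x,y=-x,-y
    return np.stack([-z,y,x],1)
def cur():
    s=env.get_state(); q=s["orientation"]; return s,s["tcp_pos"],Ro.from_quat([q[1],q[2],q[3],q[0]])
def plan(pos,R,dmax=32,amax=6,p=None,Rc=None,show=True):
    if p is None: s,p,Rc=cur()
    Rg=Ro.from_matrix(R); rv=(Rc.inv()*Rg).as_rotvec(); d=np.asarray(pos)-p
    n=int(np.ceil(max(np.linalg.norm(d)*1000/dmax,np.degrees(np.linalg.norm(rv))/amax,1)))
    rows=[]
    for i in range(n):
        Ri=Rc*Ro.from_rotvec(rv*i/n)
        rows.append(np.r_[Ri.inv().apply(d/n)*100,np.degrees(rv/n)])
    if show:
        print("dist mm %.1f ang %.1f n %d"%(np.linalg.norm(d)*1000,np.degrees(np.linalg.norm(rv)),n))
        for r in rows: print([float(x) for x in r.round(2)])
    return rows
E
python3 - <<'E'
from h import *
s,p,R=cur(); print(R.as_matrix().round(3))
plan((.424,-.181,.13),Rt(-79.7)); plan((.424,-.181,.13),Rt(-79.7,flip=True))
E
```

```text
[[-0.     0.302 -0.953]
 [ 0.002 -0.953 -0.302]
 [-1.    -0.002 -0.   ]]
dist mm 455.3 ang 82.7 n 15
[0.67, -1.83, -2.33, -5.51, -0.01, 0.0]
[0.67, -1.59, -2.49, -5.51, -0.01, 0.0]
[0.67, -1.35, -2.64, -5.51, -0.01, 0.0]
[0.67, -1.09, -2.75, -5.51, -0.01, 0.0]
[0.67, -0.82, -2.84, -5.51, -0.01, 0.0]
[0.67, -0.54, -2.91, -5.51, -0.01, 0.0]
[0.67, -0.26, -2.95, -5.51, -0.01, 0.0]
[0.67, 0.03, -2.96, -5.51, -0.01, 0.0]
[0.67, 0.31, -2.94, -5.51, -0.01, 0.0]
[0.67, 0.59, -2.9, -5.51, -0.01, 0.0]
[0.67, 0.87, -2.83, -5.51, -0.01, 0.0]
[0.67, 1.14, -2.73, -5.51, -0.01, 0.0]
[0.67, 1.39, -2.61, -5.51, -0.01, 0.0]
[0.67, 1.64, -2.47, -5.51, -0.01, 0.0]
[0.67, 1.87, -2.3, -5.51, -0.01, 0.0]
dist mm 455.3 ang 97.3 n 17
[0.59, -1.61, -2.06, 5.72, 0.0, 0.0]
[0.59, -1.81, -1.88, 5.72, 0.0, 0.0]
[0.59, -1.99, -1.7, 5.72, 0.0, 0.0]
[0.59, -2.15, -1.49, 5.72, 0.0, 0.0]
[0.59, -2.28, -1.27, 5.72, 0.0, 0.0]
[0.59, -2.4, -1.03, 5.72, 0.0, 0.0]
[0.59, -2.49, -0.79, 5.72, 0.0, 0.0]
[0.59, -2.56, -0.54, 5.72, 0.0, 0.0]
[0.59, -2.6, -0.28, 5.72, 0.0, 0.0]
[0.59, -2.61, -0.02, 5.72, 0.0, 0.0]
[0.59, -2.6, 0.24, 5.72, 0.0, 0.0]
[0.59, -2.56, 0.5, 5.72, 0.0, 0.0]
[0.59, -2.5, 0.75, 5.72, 0.0, 0.0]
[0.59, -2.41, 1.0, 5.72, 0.0, 0.0]
[0.59, -2.3, 1.23, 5.72, 0.0, 0.0]
[0.59, -2.17, 1.46, 5.72, 0.0, 0.0]
[0.59, -2.01, 1.67, 5.72, 0.0, 0.0]
```

Request:
drive_tool(
  plan=[
    [[0.7,-1.8,-2.3,-5.5,0,0,0.6],[0.7,-1.6,-2.5,-5.5,0,0,0.6],[0.7,-1.3,-2.6,-5.5,0,0,0.6],[0.7,-1.1,-2.7,-5.5,0,0,0.6],[0.7,-0.8,-2.8,-5.5,0,0,0.6]],
  ],
  squeeze=40,
)

```text
clock: 0.52
tcp_pos: [0.2565, -0.426, 0.1955]
orientation: [0.272, 0.653, 0.273, -0.653]
wrist_force: [0.5, -0.3, 0.5]
finger_gap: 0.051
```

Request:
drive_tool(
  plan=[
    [[0.7,-0.5,-2.9,-5.5,0,0,0.6],[0.7,-0.3,-3,-5.5,0,0,0.6],[0.7,0,-3,-5.5,0,0,0.6],[0.7,0.3,-2.9,-5.5,0,0,0.6],[0.7,0.6,-2.9,-5.5,0,0,0.6]],
  ],
)

```text
clock: 0.93
tcp_pos: [0.3402, -0.3034, 0.1607]
orientation: [-0.42, -0.569, -0.42, 0.569]
wrist_force: [0.3, 0.8, -0.2]
finger_gap: 0.0516
```

```bash
python3 - <<'E'
from h import *
plan((.424,-.181,.11),Rt(-79.7))
E
```

```text
dist mm 156.8 ang 27.5 n 5
[1.01, 0.88, -2.83, -5.49, -0.0, 0.0]
[1.01, 1.15, -2.74, -5.49, -0.0, 0.0]
[1.01, 1.4, -2.62, -5.49, -0.0, 0.0]
[1.01, 1.65, -2.47, -5.49, -0.0, 0.0]
[1.01, 1.88, -2.3, -5.49, -0.0, 0.0]
```

Request:
drive_tool(
  plan=[
    [[1,0.9,-2.8,-5.5,0,0,0.6],[1,1.1,-2.7,-5.5,0,0,0.6],[1,1.4,-2.6,-5.5,0,0,0.6],[1,1.7,-2.5,-5.5,0,0,0.6],[1,1.9,-2.3,-5.5,0,0,0.6]],
  ],
)

```text
clock: 1.35
tcp_pos: [0.4248, -0.1819, 0.1106]
orientation: [0.543, 0.453, 0.543, -0.453]
wrist_force: [0.8, -0.1, -1.0]
finger_gap: 0.0513
```

```bash
python3 - <<'E'
from h import *
plan((.424,-.181,.029),Rt(-79.7))
cv2.imwrite("pics/s1.png",cv2.resize(env.read_camera("side")[120:260,300:460,::-1],None,fx=5,fy=4.2))
cv2.imwrite("pics/t1.png",cv2.resize(env.read_camera("top")[190:290,300:440,::-1],None,fx=5,fy=5))
E
```

```text
dist mm 81.6 ang 0.1 n 3
[2.72, -0.02, -0.03, 0.02, -0.0, 0.01]
[2.72, -0.02, -0.03, 0.02, -0.0, 0.01]
[2.72, -0.02, -0.03, 0.02, -0.0, 0.01]
```

View pics/s1.png

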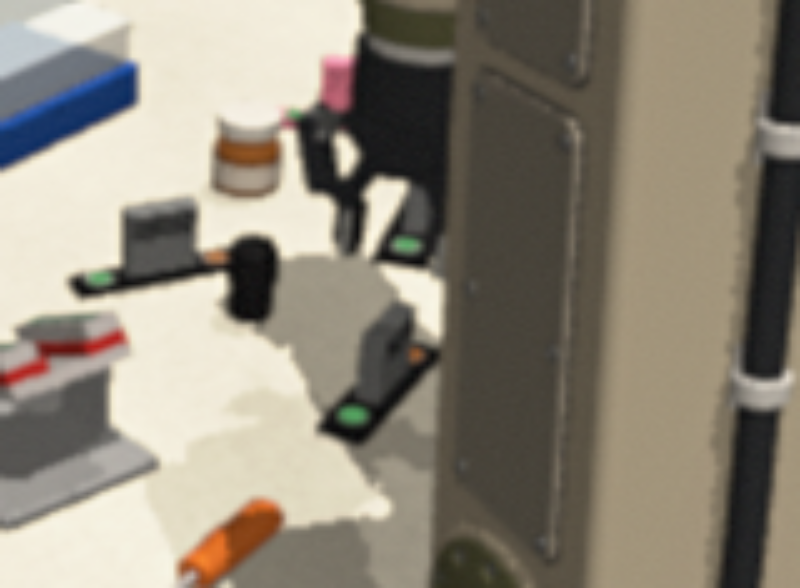

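View pics/t1.png

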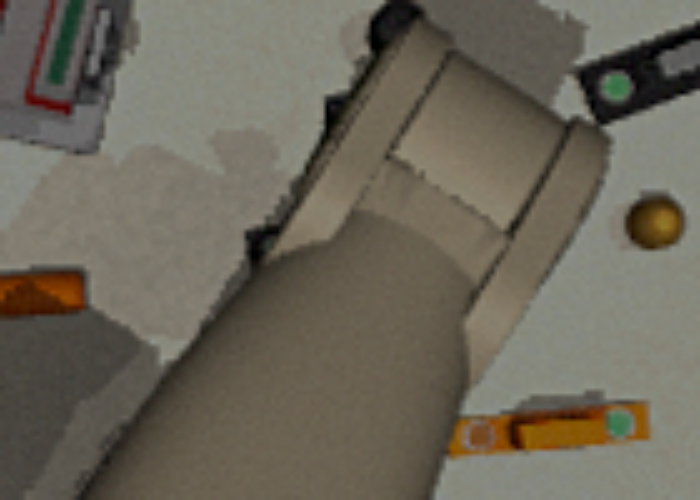

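```bash
python3 - <<'E'
from h import *
s,p,R=cur()
for dy in(-.026,0,.026):
    for dx in (0,-.013):
        q=proj("side",p+R.apply([dx,dy,0])); print(dy,dx,(q-[300,120])*[5,4.2])
print((proj("side",[.424,-.181,.068])-[300,120])*[5,4.2])
E
```

```text
-0.026 0 [434.13378174 277.78762958]
-0.026 -0.013 [436.39387732 262.04903002]
0 0 [392.65677118 267.03334149]
0 -0.013 [394.65060908 251.35426565]
0.026 0 [351.82410749 256.44612167]
0.026 -0.013 [353.55967826 240.8266323 ]
[388.87525094 315.17695005]
```

The view matches: the finger tip is at (350,245) where projected, and the fin is centred below it. Descending.

Request:
drive_tool(
  plan=[
    [[2.5,0,0,0,0,0,0.6],[2.5,0,0,0,0,0,0.6],[2,0,0,0,0,0,0.6],[1.1,0,0,0,0,0,0.6],[0,0,0,0,0,0,0.6]],
  ],
)

```text
clock: 1.87
tcp_pos: [0.4222, -0.1825, 0.0279]
orientation: [0.54, 0.454, 0.544, -0.455]
wrist_force: [-0.5, -0.1, -0.0]
finger_gap: 0.0512
```

Request:
drive_tool(
  plan=[
    [[0,0,0,0,0,0,0.1],[0,0,0,0,0,0,0.1],[0,0,0,0,0,0,0.1],[0,0,0,0,0,0,0.1],[0,0,0,0,0,0,0.1]],
  ],
)

```text
clock: 2.28
tcp_pos: [0.4251, -0.1841, 0.0313]
orientation: [0.543, 0.454, 0.541, -0.454]
wrist_force: [-1.1, 0.4, 2.8]
finger_gap: 0.0157
```

```bash
python3 - <<'E'
from h import *
for i in range(4):
    s,p,R=cur(); print(s["clock"],p.round(4),R.as_rotvec().round(4),s["joint_pos"].round(4),s["wrist_force"].round(2)); env.read_camera("side")
E
```

```text
2.2833 [ 0.4251 -0.1841  0.0313] [ 1.0784  1.285  -1.0786] [-5.819e-01  2.645e-01 -5.562e-01  7.480e-01 -4.000e-04  8.133e-01] [-1.1   0.4   2.78]
2.3333 [ 0.4251 -0.1841  0.0313] [ 1.0783  1.285  -1.0787] [-5.819e-01  2.645e-01 -5.562e-01  7.480e-01 -5.000e-04  8.133e-01] [-0.25 -1.    4.84]
2.3833 [ 0.4251 -0.1841  0.0313] [ 1.0783  1.285  -1.0787] [-5.818e-01  2.646e-01 -5.562e-01  7.480e-01 -5.000e-04  8.133e-01] [-1.37 -1.19  6.04]
2.4333 [ 0.4251 -0.1841  0.0313] [ 1.0782  1.285  -1.0786] [-5.818e-01  2.646e-01 -5.562e-01  7.480e-01 -5.000e-04  8.133e-01] [-0.98 -1.08  6.6 ]
```

Request:
drive_tool(
  plan=[
    [[-1,0,0,0,0,0,0.1],[-2.5,0,0,0,0,0,0.1],[-3,0,0,0,0,0,0.1],[-3,0,0,0,0,0,0.1],[-3,0,0,0,0,0,0.1]],
  ],
)

```text
clock: 2.9
tcp_pos: [0.4238, -0.1828, 0.1562]
orientation: [0.542, 0.454, 0.542, -0.454]
wrist_force: [1.1, -1.0, -1.3]
finger_gap: 0.0154
```

```bash
cat >> h.py <<'E'
GM=np.array([.543,.012,.105]); GY,GT=-12.2,30.7
def gz(): return -Rt(GY,GT)[:,0]
def gp(h): return GM+gz()*h
E
python3 - <<'E'
from h import *
s,p,R=cur();print(p.round(4),s["wrist_force"],s["ft_torque"],s["finger_gap"],s["joint_pos"].round(3))
plan(gp(.085),Rt(GY,GT))
E
```

```text
[ 0.4238 -0.1828  0.1562] [ 1.06311427 -0.96583997 -1.25182442] [-0.01885827 -0.05398087 -0.08052243] 0.01537465599213431 [-0.582  0.136 -0.371  1.066  0.     0.813]
dist mm 247.1 ang 73.6 n 13
[-0.17, 1.47, -1.19, -5.08, 2.07, -1.39]
[-0.16, 1.57, -1.06, -5.08, 2.07, -1.39]
[-0.17, 1.65, -0.92, -5.08, 2.07, -1.39]
[-0.18, 1.72, -0.78, -5.08, 2.07, -1.39]
[-0.2, 1.78, -0.63, -5.08, 2.07, -1.39]
[-0.22, 1.83, -0.48, -5.08, 2.07, -1.39]
[-0.25, 1.86, -0.32, -5.08, 2.07, -1.39]
[-0.29, 1.87, -0.17, -5.08, 2.07, -1.39]
[-0.33, 1.87, -0.01, -5.08, 2.07, -1.39]
[-0.38, 1.86, 0.14, -5.08, 2.07, -1.39]
[-0.43, 1.83, 0.29, -5.08, 2.07, -1.39]
[-0.49, 1.79, 0.43, -5.08, 2.07, -1.39]
[-0.55, 1.73, 0.57, -5.08, 2.07, -1.39]
```

Request:
drive_tool(
  plan=[
    [[-0.2,1.5,-1.2,-5.1,2.1,-1.4,0.1],[-0.2,1.6,-1.1,-5.1,2.1,-1.4,0.1],[-0.2,1.6,-0.9,-5.1,2.1,-1.4,0.1],[-0.2,1.7,-0.8,-5.1,2.1,-1.4,0.1],[-0.2,1.8,-0.6,-5.1,2.1,-1.4,0.1]],
  ],
)

```text
clock: 3.32
tcp_pos: [0.487, -0.1112, 0.1652]
orientation: [0.549, 0.328, 0.703, -0.311]
wrist_force: [-0.9, -0.4, -1.6]
finger_gap: 0.0157
```

Request:
drive_tool(
  plan=[
    [[-0.2,1.8,-0.5,-5.1,2.1,-1.4,0.1],[-0.2,1.9,-0.3,-5.1,2.1,-1.4,0.1],[-0.3,1.9,-0.2,-5.1,2.1,-1.4,0.1],[-0.3,1.9,0,-5.1,2.1,-1.4,0.1],[-0.4,1.9,0.1,-5.1,2.1,-1.4,0.1]],
  ],
)

```text
clock: 3.73
tcp_pos: [0.5494, -0.0384, 0.1725]
orientation: [0.521, 0.183, 0.82, -0.15]
wrist_force: [1.5, -0.0, -1.2]
finger_gap: 0.0152
```

```bash
python3 - <<'E'
from h import *
s,p,R=cur();print(s["joint_pos"].round(3))
plan(gp(.085),Rt(GY,GT))
E
```

```text
[-0.241  0.658  0.353  1.691  0.046  0.235]
dist mm 55.0 ang 16.4 n 3
[-0.44, 1.76, 0.29, -4.92, 1.98, -1.38]
[-0.49, 1.72, 0.42, -4.92, 1.98, -1.38]
[-0.55, 1.66, 0.55, -4.92, 1.98, -1.38]
```

Request:
drive_tool(
  plan=[
    [[-0.4,1.8,0.3,-4.9,2,-1.4,0.1],[-0.5,1.7,0.4,-4.9,2,-1.4,0.1],[-0.5,1.6,0.5,-4.9,2,-1.4,0.1],[0,0,0,0,0,0,0.1],[0,0,0,0,0,0,0.1]],
  ],
)

```text
clock: 4.15
tcp_pos: [0.5848, 0.003, 0.1751]
orientation: [0.491, 0.093, 0.865, -0.055]
wrist_force: [-0.9, -1.2, -1.9]
finger_gap: 0.0157
```

```bash
python3 - <<'E'
from h import *
s,p,R=cur();print(s["joint_pos"].round(3),s["wrist_force"])
plan(gp(.085),Rt(GY,GT))
t=env.read_camera("top")[:,:,::-1];sd=env.read_camera("side")[:,:,::-1]
cv2.imwrite("pics/t2f.png",t);cv2.imwrite("pics/s2f.png",sd)
cv2.imwrite("pics/t2.png",cv2.resize(t[150:230,260:350],None,fx=7,fy=7,interpolation=2))
cv2.imwrite("pics/s2.png",cv2.resize(sd[160:250,260:360],None,fx=6.5,fy=6.5,interpolation=2))
# predicted plate corners/fin
Rs=Rt(GY,GT)
def pt(x,y,z): # slider coords
    return p+R.apply([-(z-.0313),y,x])
for n,o,k in(("top",(260,150),7),("side",(260,160),6.5)):
    print(n,[((proj(n,pt(*c))-o+.5)*k).round(0).tolist() for c in((-.06,.015,.01),(-.06,-.015,.01),(.06,.015,.01),(.06,-.015,.01),(-.06,.015,0),(-.06,-.015,0))])
E
```

```text
[-0.149  0.853  0.668  1.923  0.032  0.059] [-0.90557911 -1.22996347 -1.85187746]
dist mm 3.0 ang 0.3 n 1
[-0.29, -0.01, -0.09, -0.23, -0.12, 0.07]
top [[248.0, 328.0], [324.0, 344.0], [314.0, 98.0], [387.0, 114.0], [246.0, 343.0], [322.0, 359.0]]
side [[287.0, 124.0], [346.0, 99.0], [151.0, 136.0], [207.0, 114.0], [294.0, 147.0], [354.0, 122.0]]
```

View pics/t2.png

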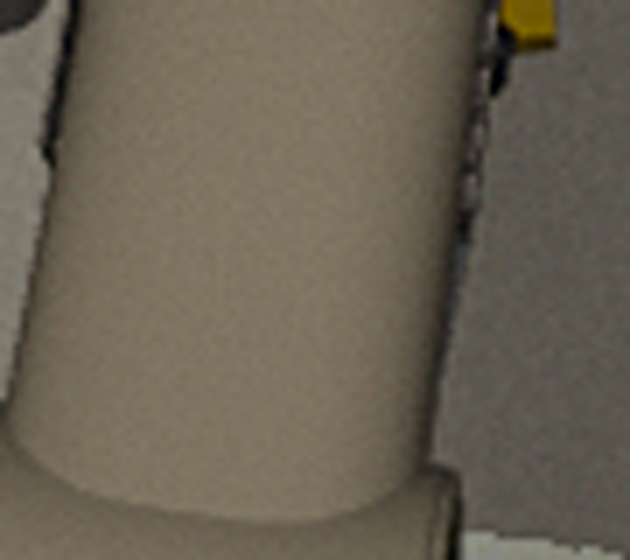

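View pics/s2.png

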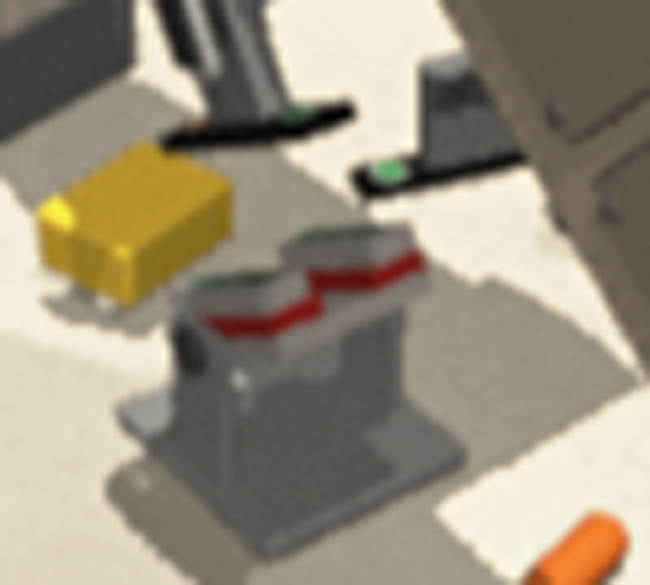

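The slider is held parallel above the slot; plate tip (352,110) against (346,99) predicted. I'll lower it along the slot axis.

Request:
drive_tool(
  plan=[
    [[1,0,-0.1,0,0,0,0.1],[1.5,0,0,0,0,0,0.1],[1,0,0,0,0,0,0.1],[0.5,0,0,0,0,0,0.1],[0,0,0,0,0,0,0.1]],
  ],
)

```text
clock: 4.67
tcp_pos: [0.5621, 0.0058, 0.1448]
orientation: [0.492, 0.094, 0.864, -0.055]
wrist_force: [0.3, 0.6, -2.4]
finger_gap: 0.016
```

```bash
cat >> h.py <<'E'
def rep(h0=.0313):
    s,p,R=cur(); G=Ro.from_matrix(Rt(GY,GT)); e=G.inv().apply(p-GM) ; rv=np.degrees((G.inv()*R).as_rotvec())
    f=R.inv().apply(s["wrist_force"]); m=R.inv().apply(s["ft_torque"])
    print("t%.2f under-lip mm %.1f  y %.1f xs %.1f | rot %s | F(tool) %s M %s gap %.4f"%(s["clock"],(-e[0]-h0)*1000,e[1]*1000,e[2]*1000,rv.round(2),f.round(1),m.round(2),s["finger_gap"]))
E
python3 -c "
from h import *
rep()"
```

```text
t4.67 under-lip mm 13.1  y -2.0 xs -3.1 | rot [ 0.38 -0.02  0.04] | F(tool) [1.9 0.6 1.4] M [-0.03 -0.75 -0.01] gap 0.0160
```

Request:
drive_tool(
  plan=[
    [[0.2,0.1,0.1,-0.2,0,0,0.1],[0.2,0.1,0.2,-0.2,0,0,0.1],[0.2,0,0,0,0,0,0.1],[0.2,0,0,0,0,0,0.1],[0,0,0,0,0,0,0.1]],
  ],
)

```text
clock: 5.08
tcp_pos: [0.5623, 0.0088, 0.1354]
orientation: [0.492, 0.092, 0.864, -0.052]
wrist_force: [0.4, 0.5, -1.8]
finger_gap: 0.0157
```

```bash
python3 -c "
from h import *
rep()
sd=env.read_camera('side')[:,:,::-1]
cv2.imwrite('pics/s3.png',cv2.resize(sd[170:250,265:355],None,fx=7,fy=7,interpolation=2))
rep()"
```

```text
t5.08 under-lip mm 4.8  y 0.9 xs 1.3 | rot [-0.11 -0.01 -0.01] | F(tool) [1.4 0.5 1.1] M [-0.03 -0.72 -0.03] gap 0.0157
t5.13 under-lip mm 4.9  y 0.9 xs 1.3 | rot [-0.11 -0.01 -0.01] | F(tool) [1.7 0.1 0.8] M [ 0.03 -0.7  -0.02] gap 0.0152
```

View pics/s3.png

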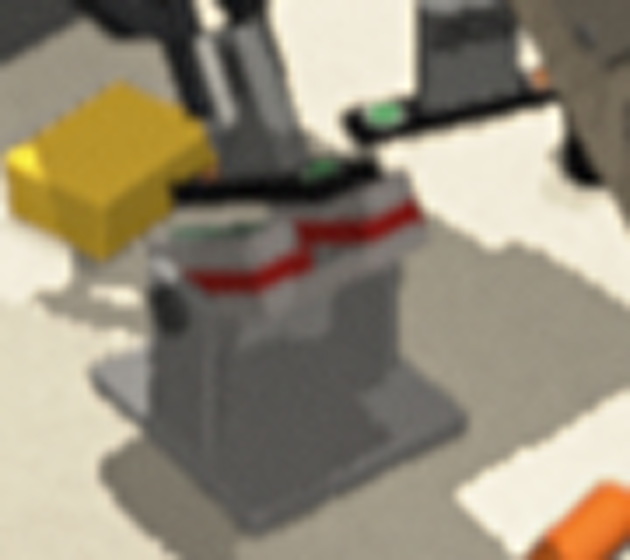

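```bash
python3 -c "
from h import *
s,p,R=cur()
pt=lambda x,y,z:p+R.apply([-(z-.0313),y,x])
for c in((-.06,.015,.01),(-.06,-.015,.01),(-.06,.015,0),(-.06,-.015,0),(.06,.015,.01),(.06,.015,0),(.042,0,.01),(-.042,0,.01)): print(c,((proj('side',pt(*c))-[265,170]+.5)*7).round(0))
"
```

```text
(-0.06, 0.015, 0.01) [310. 179.]
(-0.06, -0.015, 0.01) [373. 152.]
(-0.06, 0.015, 0) [318. 204.]
(-0.06, -0.015, 0) [381. 176.]
(0.06, 0.015, 0.01) [160. 183.]
(0.06, 0.015, 0) [168. 206.]
(0.042, 0, 0.01) [212. 170.]
(-0.042, 0, 0.01) [317. 166.]
```

```bash
python3 -c "
import cv2
a=cv2.imread('pics/s3.png')
cv2.imwrite('pics/s3b.png',cv2.resize(a[120:260,140:440],None,fx=2.6,fy=2.6,interpolation=2))"
```

```text
(no output)
```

View pics/s3b.png

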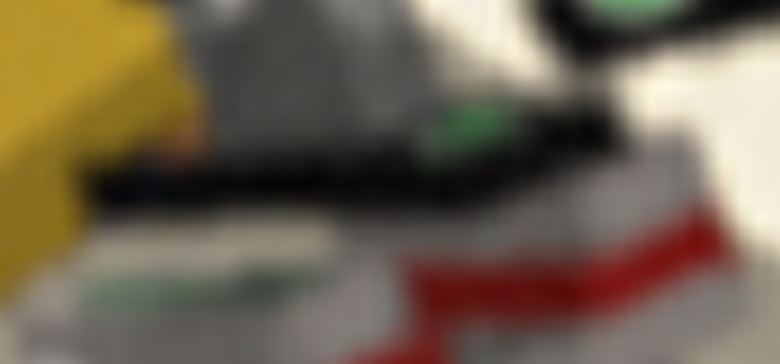

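Request:
drive_tool(
  plan=[
    [[0.2,-0.1,-0.1,0,0,0,0.1],[0.2,0,0,0,0,0,0.1],[0.1,0,0,0,0,0,0.1],[0.1,0,0,0,0,0,0.1],[0,0,0,0,0,0,0.1]],
  ],
)

```text
clock: 5.55
tcp_pos: [0.5581, 0.0086, 0.1309]
orientation: [0.492, 0.092, 0.864, -0.052]
wrist_force: [0.6, -0.2, -2.2]
finger_gap: 0.0151
```

```bash
python3 -c "
from h import *
rep()"
```

```text
t5.55 under-lip mm -1.1  y -0.1 xs 0.1 | rot [-0.11 -0.01 -0.  ] | F(tool) [ 1.6 -0.1  1.6] M [-0.03 -0.67  0.03] gap 0.0151
```

Request:
drive_tool(
  plan=[
    [[0.1,0,0,0,0,0,0.1],[0.1,0,0,0,0,0,0.1],[0.1,0,0,0,0,0,0.1],[0.1,0,0,0,0,0,0.1],[0,0,0,0,0,0,0.1]],
  ],
)

```text
clock: 5.97
tcp_pos: [0.5562, 0.0091, 0.1274]
orientation: [0.492, 0.092, 0.864, -0.052]
wrist_force: [0.8, -1.1, -3.0]
finger_gap: 0.0157
```

```bash
python3 -c "
from h import *
rep()"
```

```text
t5.97 under-lip mm -5.1  y -0.1 xs 0.1 | rot [-0.11 -0.01 -0.  ] | F(tool) [ 2.1 -0.9  2.4] M [ 0.05 -0.72 -0.02] gap 0.0157
```

Request:
drive_tool(
  plan=[
    [[0.1,0,0,0,0,0,0.1],[0.1,0,0,0,0,0,0.1],[0.1,0,0,0,0,0,0.1],[0.1,0,0,0,0,0,0.1],[0,0,0,0,0,0,0.1]],
  ],
)

```text
clock: 6.38
tcp_pos: [0.5542, 0.0095, 0.124]
orientation: [0.492, 0.092, 0.864, -0.052]
wrist_force: [0.4, 0.6, -2.0]
finger_gap: 0.016
```

```bash
python3 -c "
from h import *
rep()
sd=env.read_camera('side')[:,:,::-1]
cv2.imwrite('pics/s4.png',cv2.resize(sd[190:220,280:340],None,fx=13,fy=13,interpolation=2))"
```

```text
t6.38 under-lip mm -9.2  y -0.1 xs 0.2 | rot [-0.11 -0.01 -0.  ] | F(tool) [1.6 0.7 1.2] M [-0.04 -0.68 -0.01] gap 0.0160
```

View pics/s4.png

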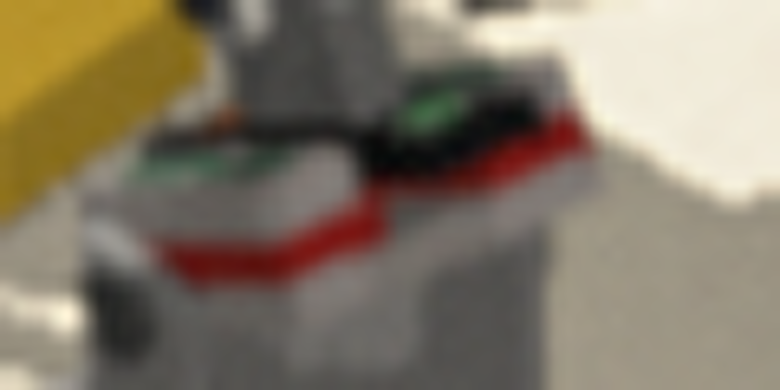

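It's inside the go slot with no side force. Lowering on to the stop.

Request:
drive_tool(
  plan=[
    [[0.1,0,0,0,0,0,0.1],[0.1,0,0,0,0,0,0.1],[0.1,0,0,0,0,0,0.1],[0.1,0,0,0,0,0,0.1],[0,0,0,0,0,0,0.1]],
  ],
)

```text
clock: 6.85
tcp_pos: [0.553, 0.0097, 0.1218]
orientation: [0.493, 0.092, 0.863, -0.052]
wrist_force: [3.0, -0.3, 4.5]
finger_gap: 0.0156
```

```bash
python3 -c "
from h import *
rep()"
```

```text
t6.85 under-lip mm -11.6  y -0.1 xs 0.3 | rot [-0.11 -0.16  0.01] | F(tool) [-5.4  0.3  0.3] M [ 0.02 -0.44 -0.05] gap 0.0156
```

```bash
python3 - <<'E'
from h import *
rep()
t=cv2.imread("pics/top0.png").astype(int).sum(2)
for n,o in(("mid",.8),("wide",-.8),("nar",.8)):
    (x,y),yaw=S[n];out=[]
    a=np.radians(yaw)
    for u in(-.053,-.05,-.03,.03,.05,.053):   # profile across width
        pr=[]
        for v in np.arange(-.04,.0401,.001):
            q=proj("top",[x+u*np.cos(a)-v*np.sin(a),y+u*np.sin(a)+v*np.cos(a),.01])
            pr.append(cv2.remap(t.astype(np.float32),np.float32([[q[0]]]),np.float32([[q[1]]]),1)[0,0])
        pr=np.array(pr); m=(pr.max()+pr.min())/2; k=np.where(pr<m)[0]; out.append((int(k[0])-40,int(k[-1])-40))
    print(n,out)
E
```

```text
t6.85 under-lip mm -11.6  y -0.1 xs 0.3 | rot [-0.11 -0.16  0.01] | F(tool) [-5.4  0.3  0.3] M [ 0.02 -0.44 -0.05] gap 0.0156
mid [(-15, 16), (-14, 16), (-14, 15), (-16, 16), (-16, 15), (-15, 15)]
wide [(-19, 18), (-19, 18), (-19, 18), (-19, 18), (-18, 18), (-19, 18)]
nar [(-12, 12), (-12, 12), (-12, 12), (-12, 10), (-12, 11), (-12, 11)]
```

Request:
drive_tool(
  plan=[
    [[-0.4,0,0,0,0,0,0.1],[-0.8,0,0,0,0,0,0.1],[-1.2,0,0,0,0,0,0.1],[-2,0,0,0,0,0,0.1],[-2.4,0,0,0,0,0,0.1]],
  ],
)

```text
clock: 7.27
tcp_pos: [0.5855, 0.0028, 0.179]
orientation: [0.491, 0.092, 0.865, -0.052]
wrist_force: [1.8, -0.2, -1.8]
finger_gap: 0.0154
```

```bash
cat >> h.py <<'E'
TR={"green":(.434,.357),"red":(.460,.2855),"blue":(.487,.2125)}; TY=20.
E
python3 - <<'E'
from h import *
rep()
plan((*TR["green"],.125),Rt(TY))
E
```

```text
t7.27 under-lip mm 54.6  y -0.0 xs -0.4 | rot [-0.12  0.15 -0.02] | F(tool) [0.6 0.1 2.5] M [ 0.01 -0.79  0.06] gap 0.0154
dist mm 389.1 ang 44.2 n 13
[1.24, 2.42, -1.25, -2.41, -2.31, -0.67]
[1.16, 2.49, -1.2, -2.41, -2.31, -0.67]
[1.08, 2.55, -1.14, -2.41, -2.31, -0.67]
[1.01, 2.61, -1.07, -2.41, -2.31, -0.67]
[0.93, 2.66, -1.0, -2.41, -2.31, -0.67]
[0.86, 2.71, -0.92, -2.41, -2.31, -0.67]
[0.8, 2.76, -0.84, -2.41, -2.31, -0.67]
[0.73, 2.8, -0.76, -2.41, -2.31, -0.67]
[0.67, 2.84, -0.67, -2.41, -2.31, -0.67]
[0.61, 2.87, -0.57, -2.41, -2.31, -0.67]
[0.56, 2.9, -0.47, -2.41, -2.31, -0.67]
[0.51, 2.93, -0.37, -2.41, -2.31, -0.67]
[0.46, 2.95, -0.27, -2.41, -2.31, -0.67]
```

Request:
drive_tool(
  plan=[
    [[0.8,2.4,-1.2,-2.4,-2.3,-0.7,0.1],[1,2.5,-1.2,-2.4,-2.3,-0.7,0.1],[1.1,2.5,-1.1,-2.4,-2.3,-0.7,0.1],[1,2.6,-1.1,-2.4,-2.3,-0.7,0.1],[0.9,2.7,-1,-2.4,-2.3,-0.7,0.1]],
  ],
)

```text
clock: 7.68
tcp_pos: [0.5306, 0.1389, 0.1625]
orientation: [0.582, 0.007, 0.813, 0.015]
wrist_force: [0.6, 0.8, -1.9]
finger_gap: 0.0158
```

Request:
drive_tool(
  plan=[
    [[0.9,2.7,-0.9,-2.4,-2.3,-0.7,0.1],[0.8,2.8,-0.8,-2.4,-2.3,-0.7,0.1],[0.7,2.8,-0.8,-2.4,-2.3,-0.7,0.1],[0.7,2.8,-0.7,-2.4,-2.3,-0.7,0.1],[0.6,2.9,-0.6,-2.4,-2.3,-0.7,0.1]],
  ],
)

```text
clock: 8.1
tcp_pos: [0.4713, 0.2751, 0.1412]
orientation: [0.658, -0.077, 0.745, 0.082]
wrist_force: [0.8, 0.8, -1.7]
finger_gap: 0.0157
```

```bash
python3 - <<'E'
from h import *
plan((*TR["green"],.11),Rt(TY))
E
```

```text
dist mm 95.3 ang 10.0 n 3
[1.16, 2.92, -0.47, -2.37, -2.3, -0.54]
[1.12, 2.95, -0.39, -2.37, -2.3, -0.54]
[1.08, 2.97, -0.32, -2.37, -2.3, -0.54]
```

Request:
drive_tool(
  plan=[
    [[1,2.8,-0.5,-2.4,-2.3,-0.5,0.1],[1,2.8,-0.4,-2.4,-2.3,-0.5,0.1],[1.1,2.8,-0.3,-2.4,-2.3,-0.5,0.1],[0.2,0.2,0,0,0,0,0.1],[0,0,0,0,0,0,0.1]],
  ],
)

```text
clock: 8.52
tcp_pos: [0.4331, 0.3544, 0.1099]
orientation: [0.695, -0.124, 0.698, 0.124]
wrist_force: [-0.3, 0.3, -1.6]
finger_gap: 0.0156
```

```bash
python3 - <<'E'
from h import *
plan((*TR["green"],.05),Rt(TY))
sd=env.read_camera('side')[:,:,::-1]
cv2.imwrite('pics/s5.png',cv2.resize(sd[230:350,180:330],None,fx=5,fy=5,interpolation=2))
s,p,R=cur()
pt=lambda x,y,z:p+R.apply([-(z-.0313),y,x])
print([((proj('side',pt(x,y,0))-[180,230]+.5)*5).round() for x in(-.06,.06) for y in(-.015,.015)])
E
```

```text
dist mm 60.0 ang 0.3 n 2
[3.0, 0.1, 0.1, 0.09, -0.11, -0.05]
[3.0, 0.11, 0.09, 0.09, -0.11, -0.05]
[array([427., 348.]), array([396., 400.]), array([184., 277.]), array([148., 325.])]
```

View pics/s5.png

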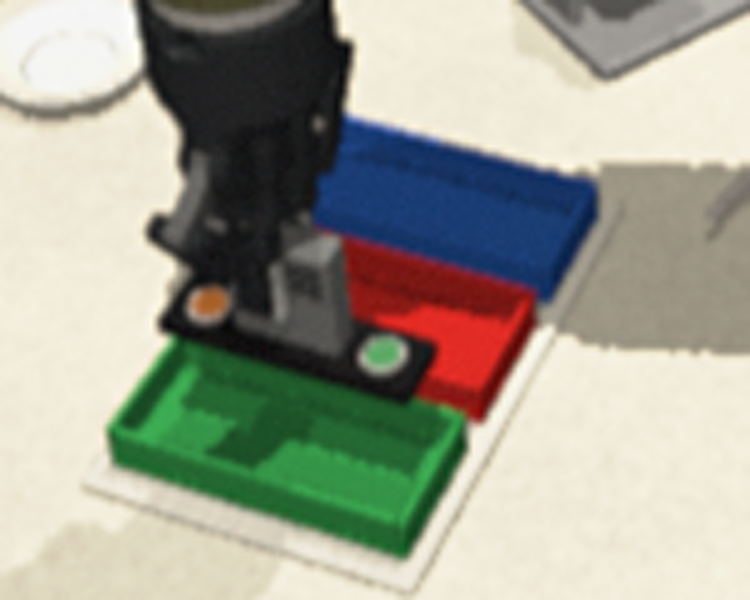

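Request:
drive_tool(
  plan=[
    [[2.5,0.1,0.2,0,0,0,0.1],[2,0.1,0.2,0.2,-0.2,0,0.1],[1.2,0,0,0,0,0,0.1],[0.5,0,0,0,0,0,0.1],[0,0,0,0,0,0,0.1]],
  ],
)

```text
clock: 8.98
tcp_pos: [0.4391, 0.3556, 0.0477]
orientation: [0.697, -0.12, 0.697, 0.121]
wrist_force: [-0.2, 0.5, -2.4]
finger_gap: 0.0158
```

Request:
drive_tool(
  plan=[
    [[0.1,0,0,0,0,0,0.1],[0.1,0,0,0,0,0,0.1],[0.1,0,0,0,0,0,0.1],[0.1,0,0,0,0,0,0.1],[0,0,0,0,0,0,0.1]],
  ],
)

```text
clock: 9.4
tcp_pos: [0.4393, 0.3572, 0.0453]
orientation: [0.698, -0.12, 0.695, 0.123]
wrist_force: [0.2, 0.1, -2.3]
finger_gap: 0.0156
```

```bash
python3 - <<'E'
from h import *
s,p,R=cur();print(p.round(4),s["wrist_force"].round(1),np.degrees((Ro.from_matrix(Rt(TY)).inv()*R).as_rotvec()).round(2))
E
```

```text
[0.4393 0.3572 0.0453] [ 0.2  0.1 -2.3] [ 0.22 -0.21  0.15]
```

Request:
drive_tool(
  plan=[
    [[0.1,0,0,0,0,0,0.1],[0.1,0,0,0,0,0,0.1],[0.1,0,0,0,0,0,0.1],[0.1,0,0,0,0,0,0.1],[0,0,0,0,0,0,0.1]],
  ],
)

```text
clock: 9.82
tcp_pos: [0.439, 0.3572, 0.0413]
orientation: [0.698, -0.12, 0.696, 0.123]
wrist_force: [-0.7, 0.4, 2.8]
finger_gap: 0.0158
```

Contact at the expected height; opening.

Request:
drive_tool(
  plan=[
    [[0,0,0,0,0,0,0.45],[0,0,0,0,0,0,0.45],[0,0,0,0,0,0,0.45],[0,0,0,0,0,0,0.45],[-1,0,0,0,0,0,0.45]],
  ],
)

```text
clock: 10.23
tcp_pos: [0.4378, 0.3563, 0.0494]
orientation: [0.696, -0.121, 0.697, 0.122]
wrist_force: [0.2, -0.8, 0.5]
finger_gap: 0.0385
```

Request:
drive_tool(
  plan=[
    [[-2,0,0,0,0,0,0.45],[-3,0,0,0,0,0,0.45],[-3,0,0,0,0,0,0.45],[-3,0,0,0,0,0,0.5],[-1,-0.5,0,0,0,0,0.5]],
  ],
)

```text
clock: 10.65
tcp_pos: [0.4423, 0.3536, 0.1765]
orientation: [0.7, -0.12, 0.693, 0.124]
wrist_force: [0.3, 0.0, -0.3]
finger_gap: 0.0428
```

```bash
python3 - <<'E'
from h import *
sd=env.read_camera('side')[:,:,::-1]
cv2.imwrite('pics/s6.png',cv2.resize(sd[230:350,180:330],None,fx=5,fy=5,interpolation=2))
plan((*S["wide"][0],.13),Rt(S["wide"][1]),dmax=36)
E
```

```text
dist mm 742.4 ang 89.3 n 21
[0.2, -3.44, -0.8, 4.25, 0.02, -0.03]
[0.2, -3.49, -0.54, 4.25, 0.02, -0.03]
[0.21, -3.52, -0.28, 4.25, 0.02, -0.03]
[0.21, -3.53, -0.02, 4.25, 0.02, -0.03]
[0.21, -3.52, 0.24, 4.25, 0.02, -0.03]
[0.21, -3.49, 0.5, 4.25, 0.02, -0.03]
[0.21, -3.45, 0.76, 4.25, 0.02, -0.03]
[0.21, -3.38, 1.01, 4.25, 0.02, -0.03]
[0.22, -3.3, 1.26, 4.25, 0.02, -0.03]
[0.22, -3.19, 1.5, 4.25, 0.02, -0.03]
[0.22, -3.07, 1.73, 4.25, 0.02, -0.03]
[0.22, -2.94, 1.96, 4.25, 0.02, -0.03]
[0.22, -2.78, 2.17, 4.25, 0.02, -0.03]
[0.22, -2.61, 2.37, 4.25, 0.02, -0.03]
[0.22, -2.43, 2.56, 4.25, 0.02, -0.03]
[0.22, -2.23, 2.73, 4.25, 0.02, -0.03]
[0.22, -2.03, 2.89, 4.25, 0.02, -0.03]
[0.22, -1.81, 3.03, 4.25, 0.02, -0.03]
[0.22, -1.58, 3.16, 4.25, 0.02, -0.03]
[0.22, -1.34, 3.27, 4.25, 0.02, -0.03]
[0.22, -1.09, 3.36, 4.25, 0.02, -0.03]
```

View pics/s6.png

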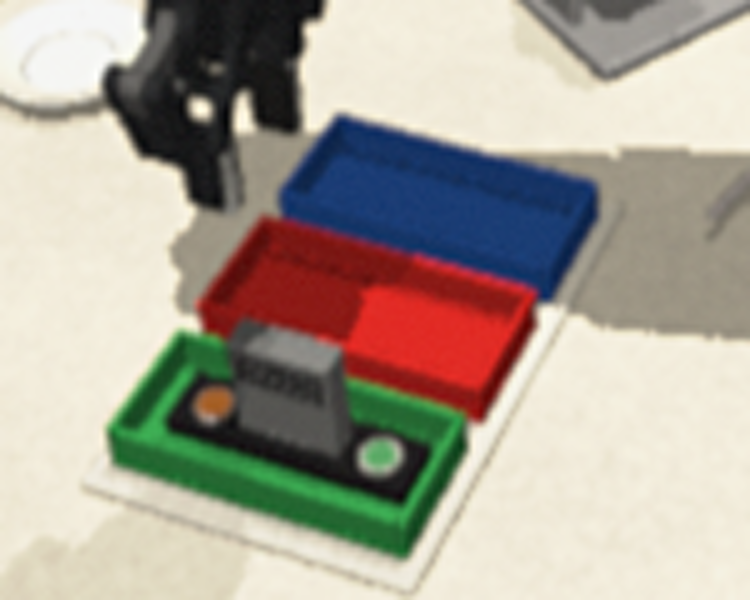

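The mid slider lies flat in the green tray. Next I'll fetch the slider seen at (436,203).

Request:
drive_tool(
  plan=[
    [[0,-3.4,-0.8,4.3,0,0,0.5],[0,-3.5,-0.5,4.3,0,0,0.5],[0,-3.5,-0.3,4.3,0,0,0.5],[0,-3.5,0,4.3,0,0,0.5],[0,-3.5,0.2,4.3,0,0,0.5]],
  ],
)

```text
clock: 11.12
tcp_pos: [0.4599, 0.1761, 0.1695]
orientation: [0.707, 0.013, 0.707, -0.011]
wrist_force: [0.7, 0.1, -0.6]
finger_gap: 0.0425
```

Request:
drive_tool(
  plan=[
    [[0,-3.5,0.5,4.3,0,0,0.5],[0,-3.5,0.8,4.3,0,0,0.5],[0,-3.4,1,4.3,0,0,0.5],[0.2,-3.3,1.3,4.3,0,0,0.5],[0.2,-3.2,1.5,4.3,0,0,0.5]],
  ],
)

```text
clock: 11.53
tcp_pos: [0.4801, -0.0004, 0.1651]
orientation: [0.693, 0.145, 0.692, -0.142]
wrist_force: [0.7, 0.5, -0.1]
finger_gap: 0.0424
```

Request:
drive_tool(
  plan=[
    [[0.4,-3.1,1.7,4.3,0,0,0.5],[0.4,-2.9,2,4.3,0,0,0.5],[0.4,-2.8,2.2,4.3,0,0,0.5],[0.4,-2.6,2.4,4.3,0,0,0.5],[0.4,-2.4,2.6,4.3,0,0,0.5]],
  ],
)

```text
clock: 11.95
tcp_pos: [0.4998, -0.176, 0.1442]
orientation: [0.653, 0.272, 0.654, -0.269]
wrist_force: [0.7, 0.4, -0.2]
finger_gap: 0.0428
```

```bash
python3 - <<'E'
from h import *
plan((*S["wide"][0],.11),Rt(S["wide"][1]),dmax=36)
E
```

```text
dist mm 211.9 ang 24.5 n 6
[0.56, -2.09, 2.79, 4.09, -0.03, -0.03]
[0.56, -1.88, 2.94, 4.09, -0.03, -0.03]
[0.56, -1.67, 3.06, 4.09, -0.03, -0.03]
[0.56, -1.44, 3.17, 4.09, -0.03, -0.03]
[0.57, -1.21, 3.27, 4.09, -0.03, -0.03]
[0.57, -0.98, 3.35, 4.09, -0.03, -0.03]
```

Request:
drive_tool(
  plan=[
    [[0.6,-2.1,2.8,4.1,0,0,0.5],[0.6,-1.9,2.9,4.1,0,0,0.5],[0.6,-1.7,3.1,4.1,0,0,0.5],[0.6,-1.4,3.2,4.1,0,0,0.5],[0.6,-1.2,3.3,4.1,0,0,0.5]],
  ],
)

```text
clock: 12.37
tcp_pos: [0.5261, -0.3488, 0.1133]
orientation: [0.594, 0.384, 0.596, -0.381]
wrist_force: [1.4, -0.0, 0.6]
finger_gap: 0.0427
```

Request:
drive_tool(
  plan=[
    [[0.4,-1,3.3,4.1,0,0,0.5],[0,0,0,0,0,0,0.5],[0,0,0,0,0,0,0.5],[0,0,0,0,0,0,0.5],[0,0,0,0,0,0,0.5]],
  ],
)

```text
clock: 12.78
tcp_pos: [0.5312, -0.3802, 0.1103]
orientation: [0.581, 0.403, 0.583, -0.4]
wrist_force: [-0.0, 0.1, 0.5]
finger_gap: 0.0425
```

```bash
python3 - <<'E'
from h import *
s,p,R=cur();print(p)
plan((*S["wide"][0],.030),Rt(S["wide"][1]),dmax=36)
sd=env.read_camera('side')[:,:,::-1]
cv2.imwrite('pics/s7.png',cv2.resize(sd[100:230,310:460],None,fx=5,fy=4.6,interpolation=2))
E
```

```text
[ 0.53118007 -0.38015399  0.11033643]
dist mm 80.4 ang 0.4 n 3
[2.68, -0.08, 0.08, 0.08, -0.07, -0.05]
[2.68, -0.07, 0.08, 0.08, -0.07, -0.05]
[2.68, -0.07, 0.08, 0.08, -0.07, -0.05]
```

View pics/s7.png

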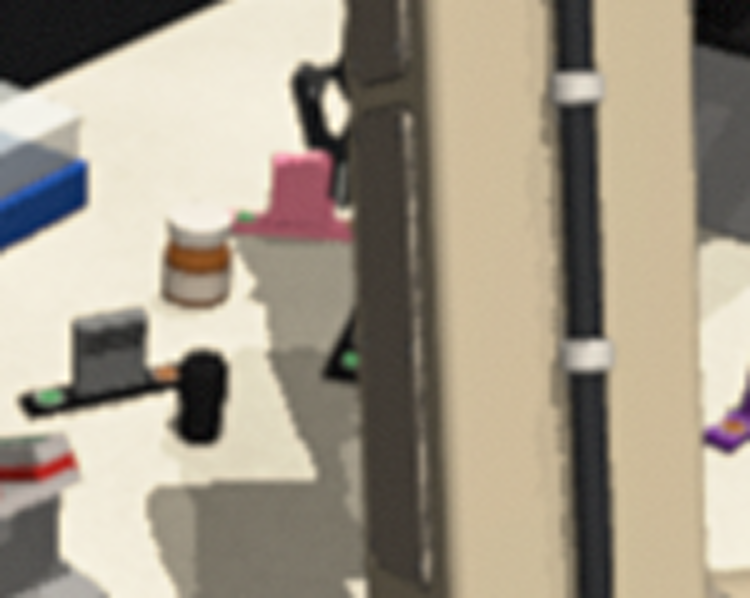

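Request:
drive_tool(
  plan=[
    [[2.5,-0.1,0.1,0,0,0,0.5],[2.5,-0.1,0.1,0,0,0,0.5],[2,0,0.1,0.2,-0.2,0,0.5],[0.9,0,0,0,0,0,0.5],[0,0,0,0,0,0,0.5]],
  ],
)

```text
clock: 13.25
tcp_pos: [0.5297, -0.3824, 0.0295]
orientation: [0.581, 0.404, 0.582, -0.402]
wrist_force: [-0.6, 0.3, -0.6]
finger_gap: 0.0426
```

Request:
drive_tool(
  plan=[
    [[0,0,0,0,0,0,0.1],[0,0,0,0,0,0,0.1],[0,0,0,0,0,0,0.1],[0,0,0,0,0,0,0.1],[0,0,0,0,0,0,0.1]],
  ],
)

```text
clock: 13.67
tcp_pos: [0.5317, -0.3853, 0.0331]
orientation: [0.583, 0.404, 0.579, -0.403]
wrist_force: [-0.0, 1.4, 4.0]
finger_gap: 0.0151
```

```bash
python3 - <<'E'
from h import *
for i in range(2):
    s,p,R=cur();print(p,s["wrist_force"].round(1),np.degrees((Ro.from_matrix(Rt(S["wide"][1])).inv()*R).as_rotvec()).round(2)); env.read_camera("top")
E
```

```text
[ 0.53171561 -0.38534472  0.03308928] [-0.   1.4  4. ] [ 0.01 -0.17  0.24]
[ 0.5317096  -0.38538558  0.03309933] [-0.1  1.6  5.6] [ 0.02 -0.17  0.24]
```

Request:
drive_tool(
  plan=[
    [[-1,0,0,0,0,0,0.1],[-2.5,0,0,0,0,0,0.1],[-3.5,0,0,0,0,0,0.1],[-3.5,0,0,0,0,0,0.1],[-3,0,0,0,0,0,0.1]],
  ],
)

```text
clock: 14.18
tcp_pos: [0.5302, -0.3848, 0.1688]
orientation: [0.582, 0.404, 0.58, -0.403]
wrist_force: [1.6, 0.2, -1.6]
finger_gap: 0.0153
```

```bash
python3 - <<'E'
from h import *
plan(gp(.085),Rt(GY,GT))
E
```

```text
dist mm 391.7 ang 64.5 n 13
[-0.07, 1.44, -2.65, -4.3, 2.17, -1.19]
[-0.0, 1.63, -2.53, -4.3, 2.17, -1.19]
[0.05, 1.82, -2.4, -4.3, 2.17, -1.19]
[0.1, 2.0, -2.25, -4.3, 2.17, -1.19]
[0.14, 2.16, -2.09, -4.3, 2.17, -1.19]
[0.17, 2.32, -1.92, -4.3, 2.17, -1.19]
[0.19, 2.46, -1.73, -4.3, 2.17, -1.19]
[0.2, 2.58, -1.54, -4.3, 2.17, -1.19]
[0.2, 2.7, -1.33, -4.3, 2.17, -1.19]
[0.19, 2.79, -1.12, -4.3, 2.17, -1.19]
[0.17, 2.87, -0.9, -4.3, 2.17, -1.19]
[0.14, 2.93, -0.68, -4.3, 2.17, -1.19]
[0.1, 2.98, -0.45, -4.3, 2.17, -1.19]
```

Request:
drive_tool(
  plan=[
    [[-0.2,1.4,-2.6,-4.3,2.2,-1.2,0.1],[-0.1,1.6,-2.5,-4.3,2.2,-1.2,0.1],[0,1.8,-2.4,-4.3,2.2,-1.2,0.1],[0.1,2,-2.3,-4.3,2.2,-1.2,0.1],[0.1,2.2,-2.1,-4.3,2.2,-1.2,0.1]],
  ],
)

```text
clock: 14.6
tcp_pos: [0.551, -0.2354, 0.1742]
orientation: [0.567, 0.293, 0.719, -0.276]
wrist_force: [0.1, -0.1, -2.1]
finger_gap: 0.0154
```

Request:
drive_tool(
  plan=[
    [[0.2,2.3,-1.9,-4.3,2.2,-1.2,0.1],[0.2,2.5,-1.7,-4.3,2.2,-1.2,0.1],[0.2,2.6,-1.5,-4.3,2.2,-1.2,0.1],[0.2,2.7,-1.3,-4.3,2.2,-1.2,0.1],[0.2,2.8,-1.1,-4.3,2.2,-1.2,0.1]],
  ],
)

```text
clock: 15.02
tcp_pos: [0.5739, -0.0865, 0.1768]
orientation: [0.526, 0.17, 0.822, -0.137]
wrist_force: [1.0, -0.1, -2.3]
finger_gap: 0.0153
```

```bash
python3 - <<'E'
from h import *
plan(gp(.075),Rt(GY,GT))
E
```

```text
dist mm 91.0 ang 14.5 n 3
[0.54, 2.83, -0.94, -4.22, 2.04, -1.18]
[0.51, 2.9, -0.71, -4.22, 2.04, -1.18]
[0.48, 2.96, -0.48, -4.22, 2.04, -1.18]
```

Request:
drive_tool(
  plan=[
    [[0.2,2.8,-0.9,-4.2,2,-1.2,0.1],[0.3,2.9,-0.7,-4.2,2,-1.2,0.1],[0.5,3,-0.5,-4.2,2,-1.2,0.1],[0.5,0,0,0,0,0,0.1],[0,0,0,0,0,0,0.1]],
  ],
)

```text
clock: 15.43
tcp_pos: [0.5803, 0.0048, 0.1675]
orientation: [0.492, 0.092, 0.864, -0.054]
wrist_force: [-0.3, -0.1, -2.4]
finger_gap: 0.0156
```

```bash
python3 - <<'E'
from h import *
rep(.0331)
plan(gp(.050),Rt(GY,GT))
E
```

```text
t15.43 under-lip mm 40.1  y 0.9 xs 0.8 | rot [ 0.07 -0.06 -0.14] | F(tool) [ 2.2 -0.1  1. ] M [-0.02 -0.71 -0.04] gap 0.0156
dist mm 23.2 ang 0.2 n 1
[2.32, -0.08, -0.08, -0.07, 0.06, 0.14]
```

Request:
drive_tool(
  plan=[
    [[1.2,-0.1,-0.1,0,0,0,0.1],[1,0,0,0,0,0,0.1],[0.8,0,0,0,0,0,0.1],[0.5,0,0,0,0,0,0.1],[0,0,0,0,0,0,0.1]],
  ],
)

```text
clock: 15.85
tcp_pos: [0.5613, 0.0046, 0.1397]
orientation: [0.493, 0.094, 0.863, -0.055]
wrist_force: [-0.1, 0.5, -2.7]
finger_gap: 0.0154
```

```bash
python3 - <<'E'
from h import *
rep(.0331)
env.read_camera("top")
rep(.0331)
E
```

```text
t15.85 under-lip mm 6.7  y -3.4 xs -1.0 | rot [ 0.35 -0.17  0.03] | F(tool) [2.4 0.5 1.2] M [-0.02 -0.67  0.03] gap 0.0154
t15.90 under-lip mm 7.3  y -3.2 xs -0.9 | rot [ 0.33 -0.2   0.03] | F(tool) [ 1.2 -0.   0.2] M [-0.01 -0.7  -0.03] gap 0.0154
```

Request:
drive_tool(
  plan=[
    [[0.1,0.2,0.1,-0.2,0,0,0.1],[0.1,0.1,0,-0.1,0,0,0.1],[0,0,0,0,0,0,0.1],[0,0,0,0,0,0,0.1],[0,0,0,0,0,0,0.1]],
  ],
)

```text
clock: 16.32
tcp_pos: [0.5627, 0.0086, 0.1377]
orientation: [0.494, 0.092, 0.863, -0.052]
wrist_force: [-0.0, -0.5, -1.8]
finger_gap: 0.0156
```

```bash
python3 - <<'E'
from h import *
rep(.0331)
E
```

```text
t16.32 under-lip mm 5.2  y 0.8 xs 0.5 | rot [-0.06 -0.22 -0.01] | F(tool) [ 1.5 -0.5  1. ] M [-0.01 -0.67 -0.03] gap 0.0156
```

Request:
drive_tool(
  plan=[
    [[0.1,-0.1,0,0,0.2,0,0.1],[0.1,0,0,0,0,0,0.1],[0.1,0,0,0,0,0,0.1],[0.1,0,0,0,0,0,0.1],[0,0,0,0,0,0,0.1]],
  ],
)

```text
clock: 16.73
tcp_pos: [0.5601, 0.0081, 0.1339]
orientation: [0.492, 0.092, 0.864, -0.052]
wrist_force: [-1.3, 0.8, -0.9]
finger_gap: 0.0151
```

```bash
python3 - <<'E'
from h import *
rep(.0331)
E
```

```text
t16.73 under-lip mm 0.7  y -0.2 xs 0.3 | rot [-0.05  0.03 -0.01] | F(tool) [ 1.5  0.5 -0.7] M [-0.02 -0.8   0.02] gap 0.0151
```

Request:
drive_tool(
  plan=[
    [[0.1,0,0,0,0,0,0.1],[0.1,0,0,0,0,0,0.1],[0.1,0,0,0,0,0,0.1],[0,0,0,0,0,0,0.1],[0,0,0,0,0,0,0.1]],
  ],
)

```text
clock: 17.15
tcp_pos: [0.56, 0.0081, 0.1333]
orientation: [0.494, 0.092, 0.863, -0.052]
wrist_force: [5.4, -1.2, 6.5]
finger_gap: 0.0153
```

```bash
python3 - <<'E'
from h import *
rep(.0331)
sd=env.read_camera('side')[:,:,::-1]
cv2.imwrite('pics/s8.png',cv2.resize(sd[180:220,270:350],None,fx=9,fy=9,interpolation=2))
E
```

```text
t17.15 under-lip mm 0.1  y -0.2 xs 0.5 | rot [-0.05 -0.23  0.01] | F(tool) [-8.5  0.   1.5] M [ 0.01 -0.24 -0.08] gap 0.0153
```

View pics/s8.png

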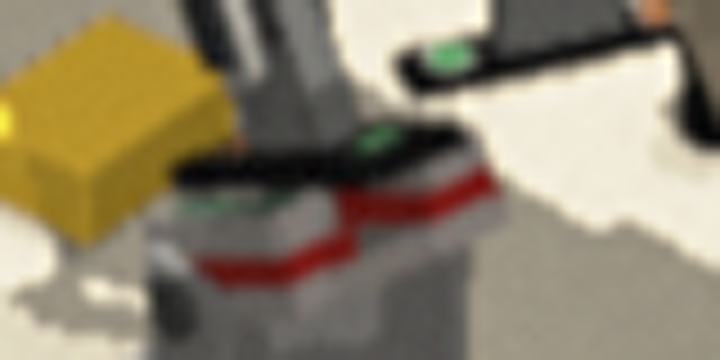

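It stopped at the lips (0.1 mm, 8.5 N) and lies flat across them: too wide, so it goes in the red tray.

Request:
drive_tool(
  plan=[
    [[-0.4,0,0,0,0,0,0.1],[-0.8,0,0,0,0,0,0.1],[-1.2,0,0,0,0,0,0.1],[-1.5,0,0,0,0,0,0.1],[-1.8,0,0,0,0,0,0.1]],
  ],
)

```text
clock: 17.62
tcp_pos: [0.5868, 0.0024, 0.1805]
orientation: [0.491, 0.092, 0.865, -0.052]
wrist_force: [0.7, 0.3, -2.1]
finger_gap: 0.0157
```

```bash
python3 - <<'E'
from h import *
rep(.0331)
plan((.462,.2865,.115),Rt(TY))
E
```

```text
t17.62 under-lip mm 54.8  y -0.1 xs 0.0 | rot [-0.06  0.12 -0.01] | F(tool) [1.5 0.4 1.6] M [-0.03 -0.76 -0.02] gap 0.0157
dist mm 317.2 ang 44.2 n 10
[1.5, 2.51, -1.23, -3.13, -3.0, -0.87]
[1.39, 2.6, -1.16, -3.13, -3.0, -0.87]
[1.3, 2.68, -1.09, -3.13, -3.0, -0.87]
[1.2, 2.76, -1.0, -3.13, -3.0, -0.87]
[1.11, 2.83, -0.91, -3.13, -3.0, -0.87]
[1.02, 2.89, -0.81, -3.13, -3.0, -0.87]
[0.93, 2.95, -0.7, -3.13, -3.0, -0.87]
[0.86, 3.0, -0.58, -3.13, -3.0, -0.87]
[0.78, 3.04, -0.46, -3.13, -3.0, -0.87]
[0.72, 3.07, -0.33, -3.13, -3.0, -0.87]
```

Request:
drive_tool(
  plan=[
    [[1,2.5,-1.2,-3.1,-3,-0.9,0.1],[1.2,2.6,-1.2,-3.1,-3,-0.9,0.1],[1.2,2.7,-1.1,-3.1,-3,-0.9,0.1],[1.2,2.8,-1,-3.1,-3,-0.9,0.1],[1.1,2.8,-0.9,-3.1,-3,-0.9,0.1]],
  ],
)

```text
clock: 18.03
tcp_pos: [0.5277, 0.1449, 0.1539]
orientation: [0.606, -0.017, 0.794, 0.035]
wrist_force: [0.3, 0.4, -1.9]
finger_gap: 0.0154
```

Request:
drive_tool(
  plan=[
    [[1,2.9,-0.8,-3.1,-3,-0.9,0.1],[1,2.9,-0.7,-3.1,-3,-0.9,0.1],[1,3,-0.6,-3.1,-3,-0.9,0.1],[0.9,3,-0.5,-3.1,-3,-0.9,0.1],[0.8,3.1,-0.3,-3.1,-3,-0.9,0.1]],
  ],
)

```text
clock: 18.45
tcp_pos: [0.4645, 0.2862, 0.1166]
orientation: [0.697, -0.125, 0.695, 0.119]
wrist_force: [0.2, 0.0, -1.6]
finger_gap: 0.0155
```

```bash
python3 - <<'E'
from h import *
env.read_camera("top");env.read_camera("top")
s,p,R=cur();print(p)
plan((.462,.2865,.048),Rt(TY))
E
```

```text
[0.46040147 0.2880519  0.11568214]
dist mm 67.7 ang 0.5 n 3
[2.26, -0.05, 0.04, 0.07, -0.07, 0.13]
[2.26, -0.06, 0.04, 0.07, -0.07, 0.13]
[2.26, -0.06, 0.03, 0.07, -0.07, 0.13]
```

Request:
drive_tool(
  plan=[
    [[2,-0.1,0.1,0,0,0,0.1],[2,-0.1,0,0.2,-0.2,0.4,0.1],[1.5,0,0,0,0,0,0.1],[0.8,0,0,0,0,0,0.1],[0.2,0,0,0,0,0,0.1]],
  ],
)

```text
clock: 18.97
tcp_pos: [0.4666, 0.2823, 0.0501]
orientation: [0.697, -0.12, 0.697, 0.119]
wrist_force: [-0.3, 0.1, -2.7]
finger_gap: 0.0149
```

Request:
drive_tool(
  plan=[
    [[0.1,0,0,0,0,0,0.1],[0.1,0,0,0,0,0,0.1],[0.1,0,0,0,0,0,0.1],[0.1,0,0,0,0,0,0.1],[0,0,0,0,0,0,0.1]],
  ],
)

```text
clock: 19.38
tcp_pos: [0.4683, 0.2834, 0.0483]
orientation: [0.698, -0.12, 0.695, 0.12]
wrist_force: [0.8, 0.7, -2.3]
finger_gap: 0.0154
```

```bash
python3 - <<'E'
from h import *
s,p,R=cur();print(p,s["wrist_force"].round(1),np.degrees((Ro.from_matrix(Rt(TY)).inv()*R).as_rotvec()).round(2))
sd=env.read_camera('side')[:,:,::-1]
cv2.imwrite('pics/s9.png',cv2.resize(sd[230:350,180:330],None,fx=5,fy=5,interpolation=2))
E
```

```text
[0.46832111 0.2834237  0.04830355] [ 0.8  0.7 -2.3] [ 0.45 -0.23 -0.05]
```

View pics/s9.png

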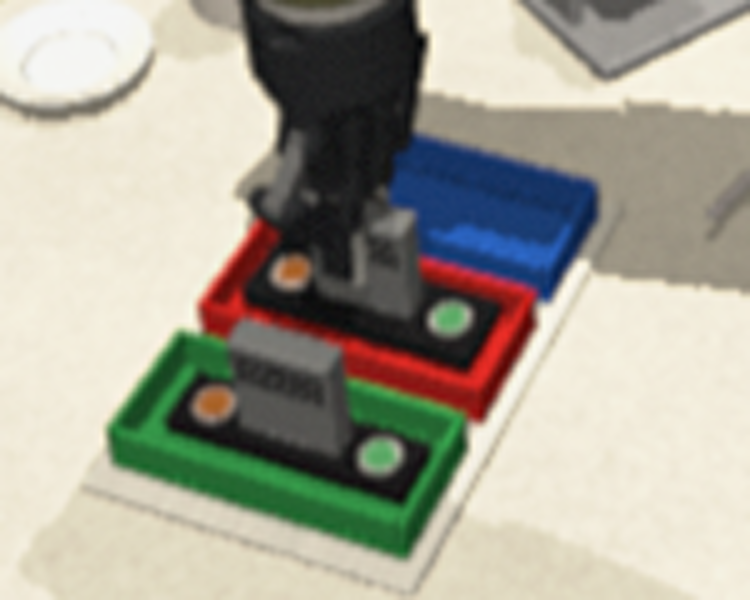

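Request:
drive_tool(
  plan=[
    [[0,0.2,-0.2,0,0,0,0.1],[0.1,0.2,-0.2,0,0,0,0.1],[0.1,0,0,0,0,0,0.1],[0.1,0,0,0,0,0,0.1],[0,0,0,0,0,0,0.1]],
  ],
)

```text
clock: 19.85
tcp_pos: [0.4626, 0.2858, 0.0446]
orientation: [0.698, -0.12, 0.696, 0.12]
wrist_force: [-0.1, -0.1, -1.9]
finger_gap: 0.015
```

Request:
drive_tool(
  plan=[
    [[0.1,0,0,0,0,0,0.1],[0.1,0,0,0,0,0,0.1],[0.1,0,0,0,0,0,0.1],[0,0,0,0,0,0,0.1],[0,0,0,0,0,0,0.1]],
  ],
)

```text
clock: 20.27
tcp_pos: [0.4629, 0.2857, 0.0431]
orientation: [0.698, -0.12, 0.695, 0.12]
wrist_force: [-3.5, -2.5, 8.2]
finger_gap: 0.0153
```

Request:
drive_tool(
  plan=[
    [[-0.1,0,0,0,0,0,0.1],[0,0,0,0,0,0,0.45],[0,0,0,0,0,0,0.45],[0,0,0,0,0,0,0.45],[0,0,0,0,0,0,0.45]],
  ],
)

```text
clock: 20.68
tcp_pos: [0.4629, 0.2858, 0.0427]
orientation: [0.698, -0.12, 0.696, 0.12]
wrist_force: [0.6, -0.1, -0.2]
finger_gap: 0.0386
```

Request:
drive_tool(
  plan=[
    [[-1,0,0,0,0,0,0.45],[-2,0,0,0,0,0,0.45],[-3,0,0,0,0,0,0.45],[-3,0,0,0,0,0,0.5],[-3,0,0,0,0,0,0.5]],
  ],
)

```text
clock: 21.1
tcp_pos: [0.4621, 0.2856, 0.1646]
orientation: [0.698, -0.12, 0.696, 0.12]
wrist_force: [0.5, 0.6, -0.2]
finger_gap: 0.0428
```

```bash
python3 - <<'E'
from h import *
sd=env.read_camera('side')[:,:,::-1]
cv2.imwrite('pics/s10.png',cv2.resize(sd[230:350,180:330],None,fx=5,fy=5,interpolation=2))
plan((.56,0.,.20),Rt(30),dmax=36)
E
```

```text
dist mm 303.6 ang 10.5 n 9
[-0.32, -3.36, -0.07, -1.16, 0.08, 0.01]
[-0.32, -3.36, -0.14, -1.16, 0.08, 0.01]
[-0.32, -3.35, -0.21, -1.16, 0.08, 0.01]
[-0.32, -3.35, -0.28, -1.16, 0.08, 0.01]
[-0.32, -3.34, -0.34, -1.16, 0.08, 0.01]
[-0.32, -3.33, -0.41, -1.16, 0.08, 0.01]
[-0.32, -3.32, -0.48, -1.16, 0.08, 0.01]
[-0.32, -3.31, -0.55, -1.16, 0.08, 0.01]
[-0.32, -3.3, -0.61, -1.16, 0.08, 0.01]
```

View pics/s10.png

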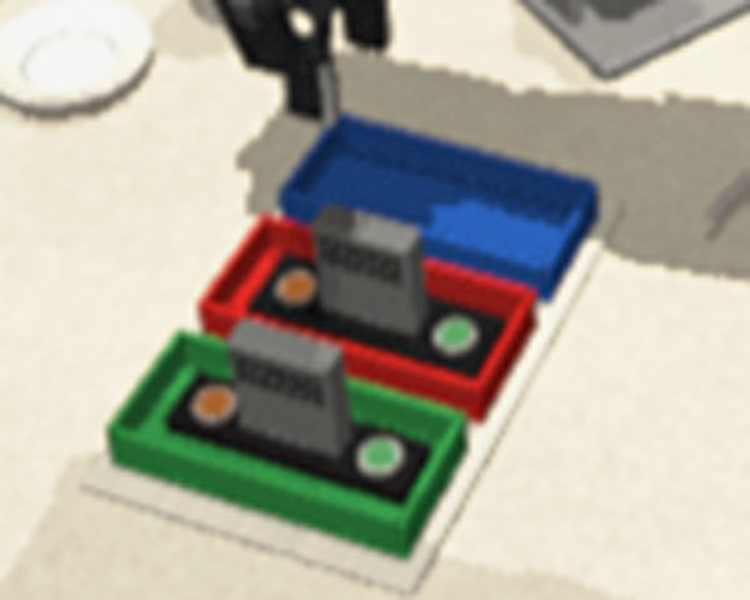

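The wide slider lies flat in the red tray. Now the narrow one.

```bash
python3 - <<'E'
from h import *
plan((.622,-.209,.19),Rt(62.4),dmax=36)
E
```

```text
dist mm 520.5 ang 42.8 n 15
[-0.13, -3.47, -0.12, -2.86, 0.05, 0.02]
[-0.13, -3.46, -0.29, -2.86, 0.05, 0.02]
[-0.13, -3.44, -0.46, -2.86, 0.05, 0.02]
[-0.13, -3.41, -0.64, -2.86, 0.05, 0.02]
[-0.13, -3.37, -0.8, -2.86, 0.05, 0.02]
[-0.13, -3.33, -0.97, -2.86, 0.05, 0.02]
[-0.13, -3.28, -1.14, -2.86, 0.05, 0.02]
[-0.13, -3.22, -1.3, -2.86, 0.05, 0.02]
[-0.13, -3.15, -1.46, -2.86, 0.05, 0.02]
[-0.13, -3.07, -1.61, -2.86, 0.05, 0.02]
[-0.13, -2.99, -1.76, -2.86, 0.05, 0.02]
[-0.13, -2.89, -1.91, -2.86, 0.05, 0.02]
[-0.13, -2.8, -2.05, -2.86, 0.05, 0.02]
[-0.13, -2.69, -2.19, -2.86, 0.05, 0.02]
[-0.13, -2.58, -2.32, -2.86, 0.05, 0.02]
```

Request:
drive_tool(
  plan=[
    [[-0.5,-3.4,-0.1,-2.9,0,0,0.5],[-0.5,-3.4,-0.3,-2.9,0,0,0.5],[-0.5,-3.4,-0.5,-2.9,0,0,0.5],[-0.5,-3.4,-0.6,-2.9,0,0,0.5],[-0.3,-3.4,-0.8,-2.9,0,0,0.5]],
  ],
)

```text
clock: 21.57
tcp_pos: [0.5151, 0.1206, 0.1873]
orientation: [0.677, -0.208, 0.674, 0.208]
wrist_force: [0.9, 0.2, -0.7]
finger_gap: 0.0427
```

Request:
drive_tool(
  plan=[
    [[0,-3.3,-1,-2.9,0,0,0.5],[0,-3.3,-1.1,-2.9,0,0,0.5],[0,-3.2,-1.3,-2.9,0,0,0.5],[0,-3.2,-1.5,-2.9,0,0,0.5],[0,-3.1,-1.6,-2.9,0,0,0.5]],
  ],
)

```text
clock: 21.98
tcp_pos: [0.5683, -0.0455, 0.1868]
orientation: [0.646, -0.292, 0.643, 0.291]
wrist_force: [1.0, 0.5, 0.2]
finger_gap: 0.0422
```

```bash
python3 - <<'E'
from h import *
plan((.622,-.209,.12),Rt(62.4),dmax=40)
E
```

```text
dist mm 184.6 ang 13.7 n 5
[1.34, -2.96, -1.75, -2.74, 0.03, 0.04]
[1.34, -2.87, -1.89, -2.74, 0.03, 0.04]
[1.34, -2.78, -2.03, -2.74, 0.03, 0.04]
[1.34, -2.68, -2.16, -2.74, 0.03, 0.04]
[1.34, -2.58, -2.28, -2.74, 0.03, 0.04]
```

Request:
drive_tool(
  plan=[
    [[0.8,-3,-1.7,-2.7,0,0,0.5],[1.2,-2.9,-1.9,-2.7,0,0,0.5],[1.4,-2.8,-2,-2.7,0,0,0.5],[1.4,-2.7,-2.2,-2.7,0,0,0.5],[1.4,-2.5,-2.3,-2.7,0,0,0.5]],
  ],
)

```text
clock: 22.4
tcp_pos: [0.6218, -0.2096, 0.1242]
orientation: [0.607, -0.366, 0.604, 0.364]
wrist_force: [0.4, -0.0, 0.0]
finger_gap: 0.0428
```

Request:
drive_tool(
  plan=[
    [[0.5,0,0,0,0,0,0.5],[0,0,0,0,0,0,0.5],[0,0,0,0,0,0,0.5],[0,0,0,0,0,0,0.5],[0,0,0,0,0,0,0.5]],
  ],
)

```text
clock: 22.82
tcp_pos: [0.6217, -0.2065, 0.1205]
orientation: [0.607, -0.366, 0.604, 0.364]
wrist_force: [0.2, 0.5, 0.2]
finger_gap: 0.0423
```

```bash
python3 - <<'E'
from h import *
s,p,R=cur();print(p)
plan((.622,-.209,.030),Rt(62.4),dmax=40)
sd=env.read_camera('side')[:,:,::-1]
cv2.imwrite('pics/s11.png',cv2.resize(sd[130:230,290:410],None,fx=6,fy=6,interpolation=2))
print((proj('side',[.622,-.209,.068])-[290,130]+.5)*6, [(proj('side',p+R.apply([-.01,y,0]))-[290,130]+.5)*6 for y in (-.025,0,.025)])
E
```

```text
[ 0.62168227 -0.20645275  0.12054154]
dist mm 90.6 ang 0.4 n 3
[3.02, -0.04, -0.08, -0.09, 0.04, 0.08]
[3.02, -0.04, -0.07, -0.09, 0.04, 0.08]
[3.02, -0.04, -0.07, -0.09, 0.04, 0.08]
[253.40243568 230.05005432] [array([235.48095808, 108.77157964]), array([254.04214997, 130.99346919]), array([273.11147637, 153.82370917])]
```

View pics/s11.png

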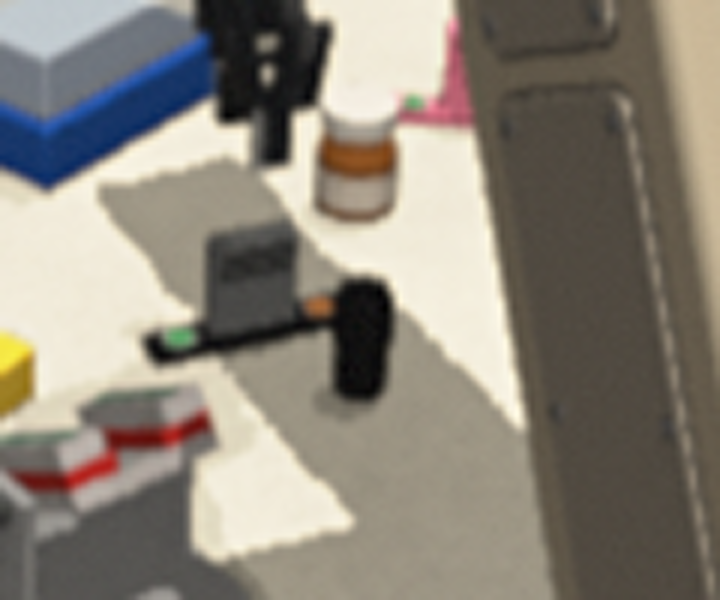

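```bash
python3 - <<'E'
from h import *
t=cv2.imread("pics/top0.png").astype(int).sum(2)[185:205,368:392]; m=t<150
ys,xs=np.where(m);u,v=xs.mean()+368,ys.mean()+185;print(u,v,m.sum())
q=onz("top",u,v,.05);print(q); a=np.radians(62.4);d=q[:2]-np.array([.622,-.209]);print(d@[-np.sin(a),np.cos(a)],d@[np.cos(a),np.sin(a)])
E
```

```text
379.0982142857143 195.55357142857142 112
[ 0.54492987 -0.20852704  0.05      ]
0.06851894143352485 -0.03528714909425299
```

Request:
drive_tool(
  plan=[
    [[2.5,-0.1,-0.1,-0.2,0,0,0.42],[2.5,0,-0.1,0,0,0.2,0.42],[2.2,0,0,0,0,0,0.42],[1.3,0,0,0,0,0,0.42],[0.5,0,0,0,0,0,0.42]],
  ],
)

```text
clock: 23.28
tcp_pos: [0.6201, -0.2082, 0.0274]
orientation: [0.605, -0.364, 0.605, 0.367]
wrist_force: [-0.7, 0.4, 0.0]
finger_gap: 0.036
```

```bash
python3 - <<'E'
from h import *
env.read_camera("top");env.read_camera("top")
s,p,R=cur();print(p, s["wrist_force"].round(1))
plan((.622,-.209,.030),Rt(62.4),dmax=40)
E
```

```text
[ 0.62104094 -0.20879276  0.02890143] [0.7 0.1 1.6]
dist mm 1.5 ang 0.2 n 1
[-0.11, -0.09, 0.03, -0.09, 0.1, -0.11]
```

Request:
drive_tool(
  plan=[
    [[-0.1,0,0,0,0,0,0.1],[0,0,0,0,0,0,0.1],[0,0,0,0,0,0,0.1],[0,0,0,0,0,0,0.1],[0,0,0,0,0,0,0.1]],
  ],
)

```text
clock: 23.8
tcp_pos: [0.6225, -0.2101, 0.0317]
orientation: [0.606, -0.366, 0.604, 0.365]
wrist_force: [-0.0, 1.2, 5.8]
finger_gap: 0.0152
```

```bash
python3 - <<'E'
from h import *
env.read_camera("top")
s,p,R=cur();print(p, s["wrist_force"].round(1),np.degrees((Ro.from_matrix(Rt(62.4)).inv()*R).as_rotvec()).round(2))
E
```

```text
[ 0.62245086 -0.2101562   0.03174904] [-0.7  1.5  6.1] [ 0.14 -0.12 -0.11]
```

Request:
drive_tool(
  plan=[
    [[-1,0,0,0,0,0,0.1],[-2.5,0,0,0,0,0,0.1],[-3.5,0,0,0,0,0,0.1],[-3.5,0,0,0,0,0,0.1],[-3,0,0,0,0,0,0.1]],
  ],
)

```text
clock: 24.27
tcp_pos: [0.6211, -0.2101, 0.1675]
orientation: [0.606, -0.365, 0.605, 0.366]
wrist_force: [0.3, 0.1, -1.3]
finger_gap: 0.0154
```

```bash
python3 - <<'E'
from h import *
plan(gp(.085),Rt(GY,GT))
E
```

```text
dist mm 216.2 ang 79.7 n 14
[-0.07, 0.93, 1.23, 5.18, 1.88, 1.42]
[-0.09, 1.04, 1.14, 5.18, 1.88, 1.42]
[-0.1, 1.14, 1.03, 5.18, 1.88, 1.42]
[-0.1, 1.23, 0.92, 5.18, 1.88, 1.42]
[-0.1, 1.32, 0.8, 5.18, 1.88, 1.42]
[-0.09, 1.38, 0.68, 5.18, 1.88, 1.42]
[-0.07, 1.44, 0.55, 5.18, 1.88, 1.42]
[-0.05, 1.49, 0.41, 5.18, 1.88, 1.42]
[-0.02, 1.52, 0.28, 5.18, 1.88, 1.42]
[0.01, 1.54, 0.14, 5.18, 1.88, 1.42]
[0.04, 1.54, -0.0, 5.18, 1.88, 1.42]
[0.08, 1.54, -0.14, 5.18, 1.88, 1.42]
[0.13, 1.51, -0.27, 5.18, 1.88, 1.42]
[0.18, 1.48, -0.4, 5.18, 1.88, 1.42]
```

Request:
drive_tool(
  plan=[
    [[-0.2,0.9,1.2,5.2,1.9,1.4,0.1],[-0.2,1,1.1,5.2,1.9,1.4,0.1],[-0.1,1.1,1,5.2,1.9,1.4,0.1],[-0.1,1.2,0.9,5.2,1.9,1.4,0.1],[-0.1,1.3,0.8,5.2,1.9,1.4,0.1]],
  ],
)

```text
clock: 24.68
tcp_pos: [0.609, -0.1353, 0.1722]
orientation: [0.597, -0.21, 0.741, 0.224]
wrist_force: [0.1, -0.2, -1.6]
finger_gap: 0.0152
```

Request:
drive_tool(
  plan=[
    [[-0.1,1.4,0.7,5.2,1.9,1.4,0.1],[-0.1,1.4,0.5,5.2,1.9,1.4,0.1],[-0.1,1.5,0.4,5.2,1.9,1.4,0.1],[0,1.5,0.3,5.2,1.9,1.4,0.1],[0,1.5,0.1,5.2,1.9,1.4,0.1]],
  ],
)

```text
clock: 25.1
tcp_pos: [0.5966, -0.0598, 0.176]
orientation: [0.551, -0.043, 0.83, 0.07]
wrist_force: [-0.1, 0.8, -1.4]
finger_gap: 0.0155
```

```bash
python3 - <<'E'
from h import *
plan(gp(.078),Rt(GY,GT))
E
```

```text
dist mm 65.2 ang 22.3 n 4
[0.24, 1.61, -0.04, 5.07, 1.83, 1.46]
[0.29, 1.6, -0.17, 5.07, 1.83, 1.46]
[0.33, 1.57, -0.3, 5.07, 1.83, 1.46]
[0.39, 1.53, -0.43, 5.07, 1.83, 1.46]
```

Request:
drive_tool(
  plan=[
    [[0.1,1.6,0,5.1,1.8,1.5,0.1],[0.3,1.6,-0.2,5.1,1.8,1.5,0.1],[0.3,1.5,-0.3,5.1,1.8,1.5,0.1],[0.4,1.5,-0.4,5.1,1.8,1.5,0.1],[0,0,0,0,0,0,0.1]],
  ],
)

```text
clock: 25.52
tcp_pos: [0.5823, 0.0033, 0.1717]
orientation: [0.492, 0.093, 0.864, -0.051]
wrist_force: [1.0, -0.3, -0.8]
finger_gap: 0.0149
```

Request:
drive_tool(
  plan=[
    [[0.8,0,0,0,0,0,0.1],[0.8,0,0,0,0,0,0.1],[0.7,0,0,0,0,0,0.1],[0.4,0,0,0,0,0,0.1],[0,0,0,0,0,0,0.1]],
  ],
)

```text
clock: 25.93
tcp_pos: [0.5689, 0.0042, 0.1496]
orientation: [0.494, 0.092, 0.863, -0.051]
wrist_force: [-0.4, -0.9, -2.3]
finger_gap: 0.0151
```

```bash
python3 - <<'E'
from h import *
rep(.0317)
env.read_camera("top");env.read_camera("top")
rep(.0317)
plan(gp(.0317+.012),Rt(GY,GT))
E
```

```text
t25.93 under-lip mm 20.4  y -2.2 xs 0.4 | rot [-0.21 -0.19  0.13] | F(tool) [ 2.1 -0.9  1. ] M [ 0.01 -0.66  0.04] gap 0.0151
t26.03 under-lip mm 21.3  y -2.1 xs 0.6 | rot [-0.18 -0.25  0.15] | F(tool) [0.2 0.2 1.2] M [-0.04 -0.56 -0.02] gap 0.0158
dist mm 9.5 ang 0.3 n 1
[0.93, 0.2, -0.06, 0.18, 0.25, -0.15]
```

Request:
drive_tool(
  plan=[
    [[0.6,0.1,-0.1,0.1,0.2,-0.1,0.1],[0.5,0.1,0,0,0,0,0.1],[0.4,0,0,0,0,0,0.1],[0.2,0,0,0,0,0,0.1],[0,0,0,0,0,0,0.1]],
  ],
)

```text
clock: 26.45
tcp_pos: [0.5599, 0.0088, 0.1352]
orientation: [0.491, 0.093, 0.864, -0.052]
wrist_force: [1.1, 0.3, -0.7]
finger_gap: 0.0156
```

```bash
python3 - <<'E'
from h import *
env.read_camera("top")
rep(.0317)
E
```

```text
t26.50 under-lip mm 3.4  y 0.4 xs -0.5 | rot [-0.05  0.04  0.05] | F(tool) [ 0.6 -0.1  0.9] M [-0.05 -0.62  0.03] gap 0.0159
```

Request:
drive_tool(
  plan=[
    [[0.2,0,0,0,0,0,0.1],[0.2,0,0,0,0,0,0.1],[0.2,0,0,0,0,0,0.1],[0.2,0,0,0,0,0,0.1],[0,0,0,0,0,0,0.1]],
  ],
)

```text
clock: 26.92
tcp_pos: [0.5562, 0.0095, 0.1284]
orientation: [0.492, 0.093, 0.864, -0.052]
wrist_force: [1.2, -1.5, -2.1]
finger_gap: 0.0154
```

```bash
python3 - <<'E'
from h import *
rep(.0317)
E
```

```text
t26.92 under-lip mm -4.7  y 0.3 xs -0.5 | rot [-0.03  0.03  0.06] | F(tool) [ 1.1 -1.2  2.3] M [-0.04 -0.63 -0.03] gap 0.0154
```

Request:
drive_tool(
  plan=[
    [[0.1,0,0,0,0,0,0.1],[0.1,0,0,0,0,0,0.1],[0.1,0,0,0,0,0,0.1],[0.1,0,0,0,0,0,0.1],[0.1,0,0,0,0,0,0.1]],
  ],
)

```text
clock: 27.33
tcp_pos: [0.554, 0.01, 0.1244]
orientation: [0.492, 0.093, 0.864, -0.052]
wrist_force: [0.0, -0.5, -1.7]
finger_gap: 0.0153
```

Request:
drive_tool(
  plan=[
    [[0.1,0,0,0,0,0,0.1],[0.1,0,0,0,0,0,0.1],[0.1,0,0,0,0,0,0.1],[0,0,0,0,0,0,0.1],[0,0,0,0,0,0,0.1]],
  ],
)

```text
clock: 27.75
tcp_pos: [0.5524, 0.0104, 0.1219]
orientation: [0.492, 0.093, 0.864, -0.052]
wrist_force: [0.1, 0.1, -2.0]
finger_gap: 0.0153
```

```bash
python3 - <<'E'
from h import *
rep(.0317)
E
```

```text
t27.75 under-lip mm -12.3  y 0.4 xs -0.4 | rot [-0.04  0.01  0.06] | F(tool) [1.7 0.1 1. ] M [-0.   -0.69 -0.03] gap 0.0153
```

Request:
drive_tool(
  plan=[
    [[0.1,0,0,0,0,0,0.1],[0.1,0,0,0,0,0,0.1],[0,0,0,0,0,0,0.1],[0,0,0,0,0,0,0.1],[0,0,0,0,0,0,0.1]],
  ],
)

```text
clock: 28.17
tcp_pos: [0.5515, 0.0105, 0.1202]
orientation: [0.492, 0.093, 0.864, -0.052]
wrist_force: [0.2, 0.1, -1.8]
finger_gap: 0.0155
```

```bash
python3 - <<'E'
from h import *
rep(.0317)
E
```

```text
t28.17 under-lip mm -14.2  y 0.4 xs -0.4 | rot [-0.03 -0.    0.06] | F(tool) [1.5 0.2 1.1] M [-0.   -0.66  0.03] gap 0.0155
```

Past the no-go step with no contact. Continuing to the floor.

Request:
drive_tool(
  plan=[
    [[0.1,0,0,0,0,0,0.1],[0.1,0,0,0,0,0,0.1],[0.1,0,0,0,0,0,0.1],[0.1,0,0,0,0,0,0.1],[0.1,0,0,0,0,0,0.1]],
  ],
)

```text
clock: 28.58
tcp_pos: [0.5489, 0.0111, 0.1158]
orientation: [0.492, 0.093, 0.864, -0.052]
wrist_force: [-0.4, 0.8, -1.3]
finger_gap: 0.0154
```

Request:
drive_tool(
  plan=[
    [[0.1,0,0,0,0,0,0.1],[0,0,0,0,0,0,0.1],[0.1,0,0,0,0,0,0.1],[0,0,0,0,0,0,0.1],[0,0,0,0,0,0,0.1]],
  ],
)

```text
clock: 29.0
tcp_pos: [0.548, 0.0113, 0.1142]
orientation: [0.492, 0.093, 0.864, -0.052]
wrist_force: [-0.7, -0.3, -2.5]
finger_gap: 0.0153
```

```bash
python3 - <<'E'
from h import *
rep(.0317)
E
```

```text
t29.00 under-lip mm -21.2  y 0.4 xs -0.4 | rot [-0.04 -0.    0.06] | F(tool) [ 2.4 -0.4  0.7] M [-0.03 -0.61 -0.04] gap 0.0153
```

Request:
drive_tool(
  plan=[
    [[0.1,0,0,0,0,0,0.1],[0.1,0,0,0,0,0,0.1],[0,0,0,0,0,0,0.1],[0,0,0,0,0,0,0.1],[0,0,0,0,0,0,0.1]],
  ],
)

```text
clock: 29.42
tcp_pos: [0.548, 0.0113, 0.1139]
orientation: [0.493, 0.093, 0.863, -0.052]
wrist_force: [2.6, -0.1, 6.2]
finger_gap: 0.0155
```

```bash
python3 - <<'E'
from h import *
rep(.0317)
sd=env.read_camera('side')[:,:,::-1]
cv2.imwrite('pics/s12.png',cv2.resize(sd[180:220,270:350],None,fx=9,fy=9,interpolation=2))
E
```

```text
t29.42 under-lip mm -21.5  y 0.4 xs -0.2 | rot [-0.03 -0.18  0.08] | F(tool) [-6.6  0.4 -0.9] M [-0.   -0.15  0.01] gap 0.0155
```

View pics/s12.png

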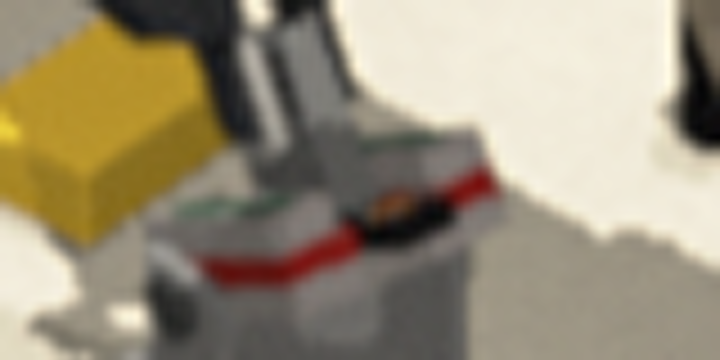

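It reached the no-go floor (−21.5 mm, same force pattern), so this one goes in the blue tray.

Request:
drive_tool(
  plan=[
    [[-0.4,0,0,0,0,0,0.1],[-0.8,0,0,0,0,0,0.1],[-1.2,0,0,0,0,0,0.1],[-2.2,0,0,0,0,0,0.1],[-2.8,0,0,0,0,0,0.1]],
  ],
)

```text
clock: 29.88
tcp_pos: [0.583, 0.0037, 0.1758]
orientation: [0.49, 0.093, 0.865, -0.052]
wrist_force: [1.2, -0.3, -1.4]
finger_gap: 0.0158
```

```bash
python3 - <<'E'
from h import *
rep(.0317)
plan((*TR["blue"],.125),Rt(TY))
E
```

```text
t29.88 under-lip mm 50.0  y 0.4 xs -1.0 | rot [-0.04  0.21  0.04] | F(tool) [ 0.6 -0.1  1.8] M [-0.06 -0.78 -0.  ] gap 0.0158
dist mm 235.3 ang 44.3 n 8
[1.43, 2.3, -1.15, -3.92, -3.76, -1.09]
[1.31, 2.4, -1.08, -3.92, -3.76, -1.09]
[1.2, 2.49, -1.0, -3.92, -3.76, -1.09]
[1.09, 2.58, -0.9, -3.92, -3.76, -1.09]
[0.98, 2.66, -0.79, -3.92, -3.76, -1.09]
[0.88, 2.73, -0.66, -3.92, -3.76, -1.09]
[0.79, 2.78, -0.53, -3.92, -3.76, -1.09]
[0.71, 2.83, -0.39, -3.92, -3.76, -1.09]
```

Request:
drive_tool(
  plan=[
    [[0.8,2.3,-1.2,-3.9,-3.8,-1.1,0.1],[0.9,2.4,-1.1,-3.9,-3.8,-1.1,0.1],[1,2.5,-1,-3.9,-3.8,-1.1,0.1],[1.1,2.6,-0.9,-3.9,-3.8,-1.1,0.1],[1,2.7,-0.8,-3.9,-3.8,-1.1,0.1]],
  ],
)

```text
clock: 30.3
tcp_pos: [0.5286, 0.1349, 0.1546]
orientation: [0.634, -0.044, 0.77, 0.058]
wrist_force: [-0.1, 0.9, -1.5]
finger_gap: 0.0155
```

Request:
drive_tool(
  plan=[
    [[0.9,2.7,-0.7,-3.9,-3.8,-1.1,0.1],[1,2.7,-0.5,-3.9,-3.8,-1.1,0.1],[1,2.8,-0.4,-3.9,-3.8,-1.1,0.1],[0.5,0,0,0,0,0,0.1],[0,0,0,0,0,0,0.1]],
  ],
)

```text
clock: 30.72
tcp_pos: [0.4891, 0.2115, 0.1243]
orientation: [0.698, -0.124, 0.695, 0.122]
wrist_force: [0.5, -0.5, -1.4]
finger_gap: 0.0157
```

```bash
python3 - <<'E'
from h import *
env.read_camera("top")
s,p,R=cur();print(p)
plan((*TR["blue"],.05),Rt(TY))
E
```

```text
[0.4914274  0.21086355 0.12522003]
dist mm 75.4 ang 0.5 n 3
[2.51, 0.11, -0.14, -0.03, 0.11, 0.1]
[2.51, 0.11, -0.13, -0.03, 0.11, 0.1]
[2.51, 0.11, -0.13, -0.03, 0.11, 0.1]
```

Request:
drive_tool(
  plan=[
    [[2.5,0.1,-0.2,0,0.2,0.2,0.1],[2.2,0.1,-0.2,0,0.1,0.1,0.1],[1.7,0.1,0,0,0,0,0.1],[0.9,0,0,0,0,0,0.1],[0,0,0,0,0,0,0.1]],
  ],
)

```text
clock: 31.18
tcp_pos: [0.4886, 0.2108, 0.0506]
orientation: [0.696, -0.121, 0.697, 0.121]
wrist_force: [-0.4, 0.3, -1.4]
finger_gap: 0.0153
```

```bash
python3 - <<'E'
from h import *
env.read_camera("top");env.read_camera("top")
s,p,R=cur();print(p)
plan((*TR["blue"],.0417),Rt(TY))
E
```

```text
[0.48989506 0.21150818 0.05279386]
dist mm 11.5 ang 0.3 n 1
[1.11, 0.19, -0.24, -0.26, 0.17, -0.0]
```

Request:
drive_tool(
  plan=[
    [[0.2,0.1,-0.1,-0.2,0.1,0,0.1],[0.2,0.1,-0.1,0,0,0,0.1],[0.2,0,0,0,0,0,0.1],[0.2,0,0,0,0,0,0.1],[0.1,0,0,0,0,0,0.1]],
  ],
)

```text
clock: 31.7
tcp_pos: [0.4861, 0.2133, 0.0435]
orientation: [0.697, -0.123, 0.696, 0.123]
wrist_force: [-0.4, 0.0, -1.2]
finger_gap: 0.0153
```

Request:
drive_tool(
  plan=[
    [[0.1,0,0,0,0,0,0.1],[0.1,0,0,0,0,0,0.1],[0.1,0,0,0,0,0,0.1],[0,0,0,0,0,0,0.1],[0,0,0,0,0,0,0.1]],
  ],
)

```text
clock: 32.12
tcp_pos: [0.4861, 0.2133, 0.0417]
orientation: [0.697, -0.123, 0.696, 0.123]
wrist_force: [-4.0, -1.8, 9.4]
finger_gap: 0.0155
```

Request:
drive_tool(
  plan=[
    [[-0.1,0,0,0,0,0,0.1],[0,0,0,0,0,0,0.45],[0,0,0,0,0,0,0.45],[0,0,0,0,0,0,0.45],[0,0,0,0,0,0,0.45]],
  ],
)

```text
clock: 32.53
tcp_pos: [0.4862, 0.2132, 0.0413]
orientation: [0.697, -0.123, 0.696, 0.123]
wrist_force: [0.5, -0.5, 0.7]
finger_gap: 0.0382
```

Request:
drive_tool(
  plan=[
    [[-1,0,0,0,0,0,0.45],[-2,0,0,0,0,0,0.45],[-3,0,0,0,0,0,0.45],[-3,0,0,0,0,0,0.5],[-3,0,0,0,0,0,0.5]],
  ],
)

```text
clock: 32.95
tcp_pos: [0.4856, 0.2131, 0.1632]
orientation: [0.697, -0.123, 0.696, 0.123]
wrist_force: [-0.2, 0.8, -0.4]
finger_gap: 0.0427
```

Request:
drive_tool(
  plan=[
    [[-2,-3.2,-0.5,0,0,0,0.5],[-0.5,-3.5,-1,0,0,0,0.5],[0,-3.5,-1,0,0,0,0.5],[0,-3.5,-1,0,0,0,0.5],[0,-2,-0.5,0,0,0,0.5]],
  ],
)

```text
clock: 33.37
tcp_pos: [0.5024, 0.0491, 0.1875]
orientation: [0.697, -0.123, 0.696, 0.122]
wrist_force: [-0.1, 1.2, -0.3]
finger_gap: 0.0425
```

```bash
python3 - <<'E'
from h import *
s,p,R=cur();print(p,s["clock"])
sd=env.read_camera('side')[:,:,::-1];t=env.read_camera('top')[:,:,::-1]
cv2.imwrite('pics/s13.png',sd);cv2.imwrite('pics/t13.png',t)
cv2.imwrite('pics/s13z.png',cv2.resize(sd[230:350,180:330],None,fx=5,fy=5,interpolation=2))
E
```

```text
[0.50237203 0.0490728  0.18753176] 33.3667
```

View pics/s13z.png

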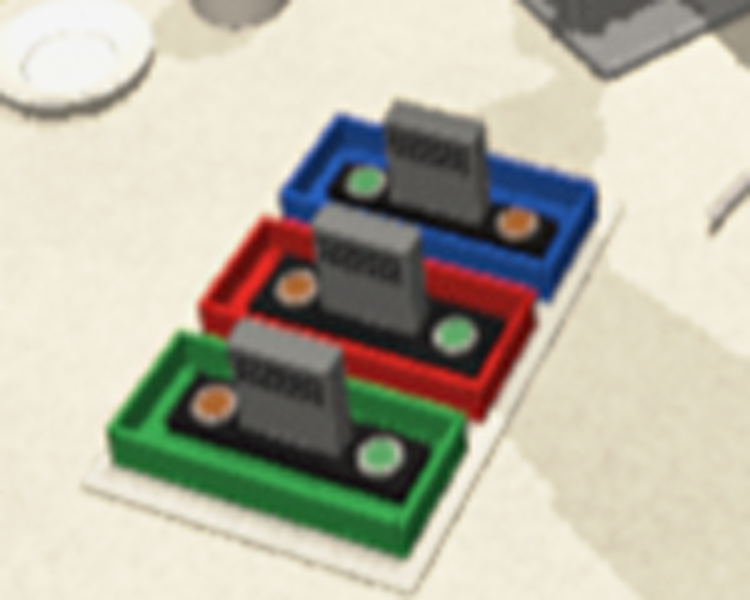

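View pics/t13.png

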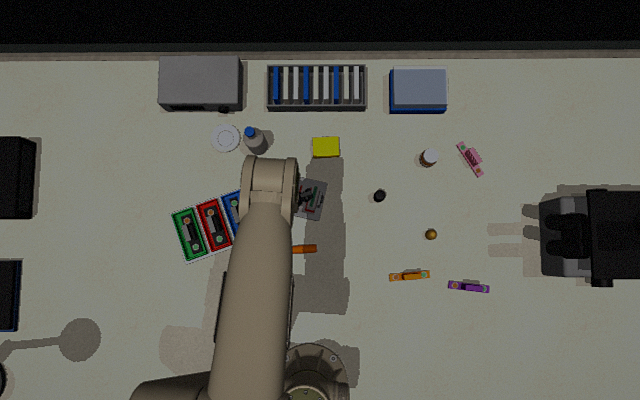

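View pics/s13.png

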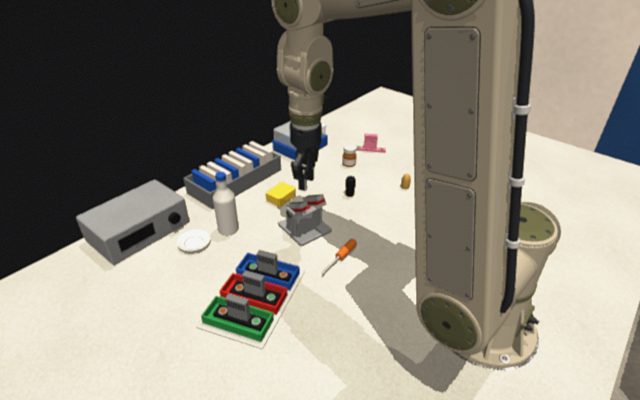

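All three lie flat in their trays (side view (236,312), (256,290), (268,267)), and the bystanders are where they were. I'll let the arm settle and hand in.

Request:
drive_tool(
  plan=[
    [[-1,0,0,0,0,0,0.5],[-1,0,0,0,0,0,0.5],[0,0,0,0,0,0,0.5],[0,0,0,0,0,0,0.5],[0,0,0,0,0,0,0.5]],
  ],
)

```text
clock: 33.88
tcp_pos: [0.5022, 0.0529, 0.2067]
orientation: [0.697, -0.123, 0.696, 0.124]
wrist_force: [-0.7, 0.2, -0.2]
finger_gap: 0.0428
```

```bash
python3 -c "
from workcell import env
print(env.get_state()['wrist_force']); print(env.hand_in())"
```

```text
[-0.74332083  0.18420811 -0.22254997]
the job is handed in; nothing more can be done
None
```

I gauged all three sliders one at a time, set each down flat in its tray before taking the next, and handed the job in at about 34 s. Tray contact came at the expected heights and each release was gentle.

| Slider (start position, top view) | Where it stopped in the gauge | Force at the stop | Tray |
|---|---|---|---|
| (369,237) | 11.6 mm below the lips, at the no-go step | about 5–7 N | green |
| (436,203) | at lip level, did not enter the go slot | about 8.5 N | red |
| (378,172) | 21.5 mm below the lips, on the no-go floor | about 7 N | blue |

- **Widths:** before-the-move image measurements gave about 30, 37 and 23 mm, which agrees with the gauging.
- **Final check:** the last pictures show each slider flat in its tray, the bystanders and decoys apparently where they were, and the gripper clear of everything.
- **Disagreements:** the arm drifted 2–4 mm sideways while moving in above the gauge, and I corrected that before each insertion. The first slider sat about 3.5 mm off-centre in the grip, which I allowed for when placing it. No check failed.

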